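Check a spring-foot beacon mast and put it into the stock stand

TASK

A beacon mast on a spring foot leans in the fork of its stand: take its carrier by the grip bar, draw it out of the fork and, as a check that the spring foot swings freely, keep the mast balanced upright in the open between the stands for at least 5 seconds, touching nothing, with the carrier lifted well above the carton that lies there. Then put it into the empty stand: carrier flat and square on the plate with the mast standing inside the fork, and let go. Never let the mast tip over towards its end stops, do not touch the mast with the robot, and leave the other things where they are.

Things in the scene. Friction and masses are not known exactly. Their poses are not given: they have to be found in the camera images.
- carrier: carrier of a beacon mast, 0.5 kg without mast. Origin: underside, below the middle of its grip bar; x along the bar towards the mast, z up. Front: spring foot block 56 x 60 x 46 high, centred at x = +140. Tail: counterweight block 55 x 70 x 55 high, centred at x = -105. Carrier and mast together balance close to the origin.
- grip (a point): middle of the carrier's grip bar, where to grasp it, 40 mm above the carrier's origin; axes as the carrier. The steel bar is 22 wide (y), its z from 23 to 53 mm above the carrier's underside, free to grasp from x = -70 to x = +105
- mast (a joint): lean of the mast on its sprung hinge, rad; 0 = square to the carrier, positive = towards the carrier's -y. Hinge along the carrier's x, at carrier x = +140, z = +55 mm; stops at -0.35 and +0.35. Nominal: mast 0.30 kg, centre of mass 183 mm above the hinge, inertia about the hinge 0.0112 kg m2, spring 0.49 N m/rad towards 0, damping 0.006 N m s/rad
- rod (a point): point on the axis of the mast's rod (20 across), 135 mm above the hinge, at fork height when on a stand; z along the mast. The spring is a little too weak: let free, the mast falls slowly from upright (time constant about 0.5 s). Rolling the carrier about its x pushes the mast the same way through the spring; accelerating the carrier along y leaves the mast behind
- beacon (a point): middle of the amber beacon on top of the mast (64 across, from 176 to 246 mm above the hinge), 210 mm above the hinge; z along the mast
- stand_full: stand holding the carrier at the start, fixed. Origin: underside of its plate, below the carrier's origin when loaded (carrier x along stand x); x towards its column. Plate 10 thick, from x = -140 to +230, 130 wide; column 40 wide at x = +212, to 215 high, bearing the fork that embraces the mast's rod at x = +140
- stand_full_fork (a point): middle of that stand's fork, at stand x = +140, 200 mm above its underside; axes as the stand. Two level prongs, 12 thick, at y = +31 and -31, point from the column to -x; they flare from 10 mm before this point and end 24 mm before it (tip ends 30 mm before) at y = +46 and -46. Open towards -x, above and below; the rod has 15 mm play to each side and leans on a prong
- stand_empty: second stand, the same in shape and size, empty, on the other side; fixed. Origin and axes as stand_full
- stand_empty_seat (a point): top face of the empty stand's plate, 10 mm above its origin: where the carrier's origin belongs, axes alike
- stand_empty_fork (a point): middle of the empty stand's fork, shaped as the first one; axes as the stand
- carton: bystander: closed cardboard carton 100 x 75 x 35, lying between the stands; origin: centre of its underside
- bearing: bystander: steel bearing ring, 62 across, 18 tall, lying between the stands or beyond them; origin: centre of its underside
- filter: bystander: white can-shaped filter, 76 across, 110 tall, to the left; origin: centre of its underside
- pulley: bystander: dark steel pulley, 110 across, 45 tall, to the right; origin: centre of its underside
- spanner: bystander: steel spanner lying flat, about 200 long, to the right; origin: in the handle axis, underside

How it is judged (in metres and radians):
On the way, in this order (a step that is already met when the one before it is completed fails the run):
1. carrier held up in the open, clear of both forks, the mast balanced upright (within 0.15 rad) and touching nothing, for 5 s (height (world z) of carrier above 0.04 m and angle between beacon's own z axis and vertical below 0.15 rad and contact force between carrier and the fingers above 1 N and contact force between mast and anything else below 0.3 N and horizontal distance between rod and stand_full_fork above 0.08 m and horizontal distance between rod and stand_empty_fork above 0.08 m), for 5 s.
2. carrier set down on the empty stand with the mast inside its fork (horizontal distance between carrier and stand_empty_seat below 0.018 m and z of carrier in the frame of stand_empty_seat below 0.006 m and angle between the x axis of carrier and the x axis of stand_empty, either way round below 0.15 rad and angle between beacon's own z axis and vertical below 0.22 rad and y of rod in the frame of stand_empty_fork between -0.026 and 0.026 m and x of rod in the frame of stand_empty_fork between -0.022 and 0.022 m), for 0.2 s.
At the end, for the whole second after the job is handed in: The carrier stands on the empty stand, at rest: origin within 18 mm of the seat (6 mm in height), square within 0.15 rad; the rod between the prongs (26 mm of the fork middle across, 22 mm along), the mast within 0.22 rad of vertical, turning slower than 0.6 rad/s (it may be settling onto a prong) (all of step 2 and linear speed of carrier below 0.02 m/s and velocity of joint mast between -0.6 and 0.6 rad/s); the robot touches nothing.
It fails at once if the mast tipped more than 0.27 rad away from square to its carrier (value of joint mast above 0.27 rad or value of joint mast below -0.27 rad).
It fails at once if the carrier tilted more than 0.3 rad (angle between carrier's own z axis and vertical above 0.3 rad).
It fails at once if the robot touched the mast (contact force between mast and the fingers above 1 N or contact force between mast and the arm above 1 N).
It fails at once if a bystander was moved more than 20 mm (distance of any of carton, bearing, filter, pulley, spanner from where it was at the start of the episode above 0.02 m).
It also fails if it takes over 72 s, if anything falls off the work surface, if the arm or the gripper's body presses on something with over 40 N, if the wrist force passes 120 N, or if a joint passes its speed limit or range.

ROBOT

A 6-joint arm with a two-finger parallel gripper is mounted at the origin on the work surface. World frame = base frame: x ahead of the robot, y to its left, z up, the work surface at z = 0. Lengths are in m, angles in degrees, forces in N, time in s.
With the tool pointing down it reaches from about 0.4 to 0.825 m from the base axis. Payload 7 kg.
Tool frame: the origin (TCP) lies midway between the tips of the shut fingers; the grasp point (between the pads) lies 19 mm behind it; z points along the fingers, y is the line along which they close (so a half turn about z gives the same grasp; the last joint's range is limited). The gripper opens to 88 mm and grips with 3 to 60 N. Pads are 19 mm wide; open, the fingers measure 130 mm over their backs; the gripper's body (78 mm by 193 mm) begins 47 mm behind the grasp point.
Start: joints at [-60.441, 20.546, 0.682, 0, -70.136, -16.507], TCP at [0.152, -0.658, 0.227] pointing down, gripper open.
Joint ranges: [-176.03, 176.03], [-82.01, 121.73], [-58.28, 71.71], [-173.87, 95.51], [-174.79, -0.11], [-173.66, 173.66]. Speed limits (degrees/s): [136.94, 136.94, 172.46, 180, 180, 180].

INTERFACE

Orientations are given as [roll, pitch, yaw] about the fixed x, y, z axes, in that order (R = Rz(yaw) Ry(pitch) Rx(roll)).
In Python, from plant import get_state, optics, order gives the robot as it stands. The module is installed in compiled form; this text tells all that it offers.
- The arm moves only by the tool send_rows, never from a script. Its argument "moves" is a list of rows, each an object with "slide": the shift along the tool's x, y, z as a fraction of full scale, a list of three; "turn": the turn about the tool's z as a fraction of full scale; "gripper": the opening, from 0 (shut) to 1 (fully open). A call has exactly 5 rows; each row is the pose to reach, as a shift and turn from the pose commanded when the call began, along the tool's axes at that moment; what a row does not reach only later rows make up. Full scale, the value 1, is 150 mm for a shift and 90 degrees for a turn. A row lasts 1/12 s, in which the tool goes at most 41.7 mm and 7.16 degrees, less where a joint would pass 70% of its speed; a pose out of reach is approached as far as the arm can. A call with a number of a shift or a turn outside -1 to 1 is refused whole. A call with a gripper value outside its range is refused whole. The fingers move at their own pace and stop on an object; "newtons" is the grip in N (left out, the last holds). Time passes only in rows, so rows that repeat a pose let the fingers close, or fill a call up. It gives the time, the measured TCP pose, the force, the opening and the grip force at its end, in the units of the state.
- get_state(): the state, without advancing time (a new reading comes with each control period).
- optics.capture(name): name is "side" or "top"; returns a dict with "img" (384x512x3 uint8, red, green, blue), "intrinsics" (3x3 intrinsics, pixels), "origin" and "attitude" of the camera in the world. Camera axes: x right, y down, z forward; pixel columns grow to the right and rows downward; lengths in m; the calibration is good to about 2 mm. A picture is of the moment at which its call begins. There is no depth.
- order.close_job(): hands the job in; it is judged then, once.
Trained networks look in the newest picture that a camera, given by its name, has taken for a name from the list of things; names that differ only in an ending like _2 or _b are one class to them, and where a whole thing is asked for, a point or a joint stands for the part that bears it (a point fixed in the world has none). Each returns a list of dicts, best first, with "p" (0 to 1); they miss things now and then, are a little off and sometimes report something else, mostly with a low value. They report only what shows in the picture. A call takes as long as a camera call.
- optics.look_for(camera, name): "location" ([x, y, z] in m, in world coordinates, good to about 4 mm: the middle of the surface that is visible of it).
The state is a dict: "time_s": time; "joints": joint angles; "qd": joint speeds; "joint_torque": joint torques, N m; "tcp_pos": TCP position; "eef_rot": TCP orientation; "contact_force": force on the tool from outside, world axes, zero at the start; "moment": the same for the moment, N m; "gripper_width": finger opening in m; "gripper_force": force on a finger pad.
Only numpy, scipy, OpenCV 4.12 (cv2) and the standard library are available. Lean on these libraries where they do the work, as an engineer would, in place of code of your own. Each camera call takes 0.05 s, during which the arm holds its last target. There are 200 camera calls.

## Working session

There is one attempt and no reset: what is moved stays moved. The work goes in short steps, Python scripts to look and compute and a tool call to move; the robot and the scene stay as the last step left them, time stands still between calls to the robot, and variables do not carry over. Pictures are saved under pics/ and viewed, at most 10 in all, crops included, and the job is handed in when it is done.

Besides the shell and the picture viewer there is one more tool, called after "Request:" as name(argument=value, ...) on one line, values as JSON. send_rows: Moves the arm, as the interface text tells. Shift numbers are shares of 150 mm and turn numbers shares of 90 degrees, none past 1 either way. Its arguments: {"type":"object","properties":{"moves":{"type":"array"},"newtons":{"type":"number"}},"required":["moves"]}

```bash
mkdir -p pics
python3 - <<'E'
from plant import get_state, optics
import cv2,numpy as np
s=get_state();print({k:np.round(v,3).tolist() for k,v in s.items()})
for c in("side","top"):
    d=optics.capture(c);cv2.imwrite(f"pics/{c}0.png",cv2.cvtColor(d["img"],cv2.COLOR_RGB2BGR))
    print(c,np.round(d["intrinsics"],1).tolist(),np.round(d["origin"],4).tolist(),np.round(d["attitude"],4).tolist())
    for n in["carrier","grip","mast","rod","beacon","stand_full","stand_empty","carton","bearing","filter","pulley","spanner"]:
        print(n,[(np.round(r["location"],3).tolist(),round(r["p"],2)) for r in optics.look_for(c,n)[:3]])
E
```

```text
{'time_s': 0.0, 'joints': [-60.441, 20.592, 0.634, -0.022, -70.135, -16.508], 'qd': [-0.048, 0.064, -0.035, -0.032, 0.099, 0.025], 'joint_torque': [0.001, -58.273, 29.305, 6.997, 0.007, -0.0], 'tcp_pos': [0.152, -0.657, 0.226], 'eef_rot': [179.905, -0.007, -166.956], 'contact_force': [0.45, -0.458, 0.139], 'moment': [0.033, 0.026, -0.034], 'gripper_force': 0.0, 'gripper_width': 0.087}
side [[362.3, 0.0, 249.5], [0.0, 362.3, 194.1], [0.0, 0.0, 1.0]] [0.4448, 0.9731, 0.9259] [-127.4664, 0.3058, -171.3035]
carrier [([0.593, 0.171, 0.062], 0.97)]
grip [([0.598, 0.172, 0.059], 0.72), ([0.542, -0.159, 0.01], 0.51)]
mast [([0.622, 0.176, 0.269], 0.66)]
rod [([0.618, 0.174, 0.267], 0.82), ([0.597, 0.168, 0.065], 0.52)]
beacon [([0.62, 0.171, 0.27], 0.79)]
stand_full [([0.591, 0.193, 0.009], 0.57)]
stand_empty [([0.542, -0.159, 0.011], 0.71), ([0.591, 0.191, 0.008], 0.3)]
carton [([0.508, 0.015, 0.032], 0.92), ([0.62, 0.175, 0.267], 0.68)]
bearing []
filter [([0.655, 0.429, 0.098], 0.67), ([0.505, 0.014, 0.034], 0.43), ([0.624, 0.176, 0.272], 0.37)]
pulley [([0.492, -0.424, 0.031], 0.83)]
spa
[... 208 characters left out ...]
.151, 0.064], 0.61), ([0.539, 0.139, 0.008], 0.56), ([0.619, 0.154, 0.317], 0.29)]
grip [([0.594, 0.149, 0.067], 0.8), ([0.552, -0.161, 0.012], 0.45)]
mast [([0.616, 0.155, 0.309], 0.61)]
rod [([0.62, 0.155, 0.313], 0.68)]
beacon [([0.618, 0.155, 0.316], 0.66)]
stand_full [([0.541, 0.139, 0.01], 0.73), ([0.654, 0.392, 0.104], 0.36)]
stand_empty [([0.554, -0.162, 0.012], 0.95)]
carton [([0.619, 0.157, 0.312], 0.7), ([0.504, -0.006, 0.034], 0.64), ([0.592, 0.151, 0.059], 0.55)]
bearing [([0.67, 0.006, 0.017], 0.59)]
filter [([0.656, 0.394, 0.106], 0.78)]
pulley [([0.48, -0.44, 0.031], 0.86), ([0.539, 0.141, 0.008], 0.28)]
spanner [([0.652, -0.373, 0.008], 0.92), ([0.505, -0.009, 0.035], 0.35)]
```

```bash
sleep 1; python3 -c "
import cv2,numpy as np
cv2.imwrite('pics/both.png',cv2.resize(np.vstack([cv2.imread('pics/side0.png'),cv2.imread('pics/top0.png')]),(400,600)))"
```

```text
(no output)
```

View pics/side0.png

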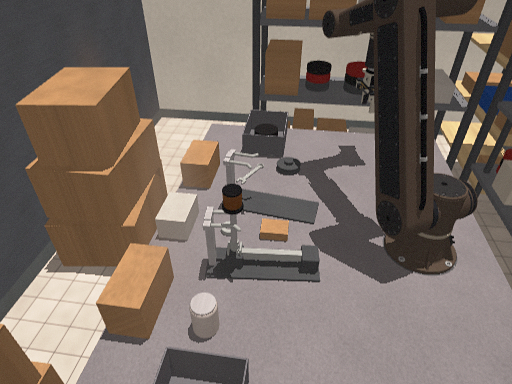

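View pics/top0.png

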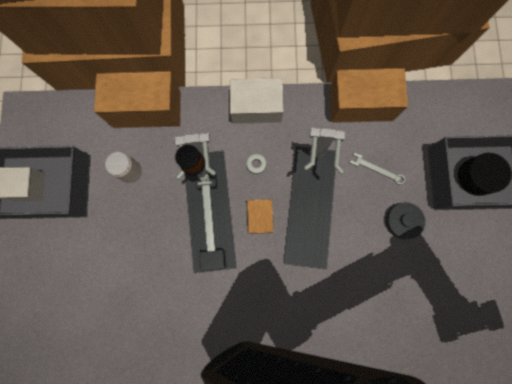

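```bash
python3 -c "
import cv2
a=cv2.imread('pics/top0.png')[125:275,165:355]
a=cv2.convertScaleAbs(a,alpha=1.8,beta=10)
cv2.imwrite('pics/crop.png',cv2.resize(a,None,fx=4,fy=4,interpolation=cv2.INTER_CUBIC))"
```

```text
(no output)
```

View pics/crop.png

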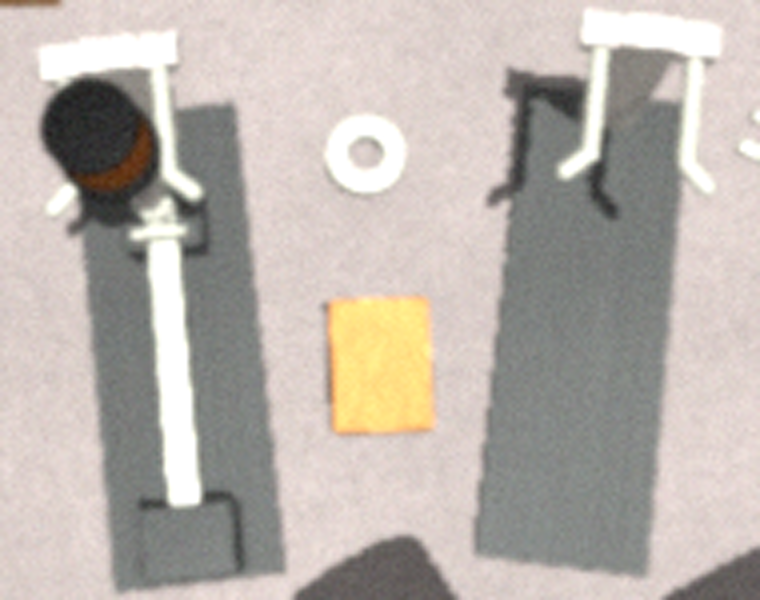

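```bash
cat > h.py <<'E'
import numpy as np,cv2
from scipy.spatial.transform import Rotation as R
from scipy.optimize import least_squares
K={"top":np.array([[359.8,0,252.1],[0,359.8,190.3],[0,0,1]]),"side":np.array([[362.3,0,249.5],[0,362.3,194.1],[0,0,1]])}
O={"top":np.array([.4053,-.0023,1.1167]),"side":np.array([.4448,.9731,.9259])}
A={"top":R.from_euler("xyz",[-170.4962,1.2398,-91.0341],degrees=True),"side":R.from_euler("xyz",[-127.4664,.3058,-171.3035],degrees=True)}
def proj(c,P):
    p=A[c].inv().apply(np.atleast_2d(P)-O[c])@K[c].T
    return p[:,:2]/p[:,2:]
def ray(c,uv):
    d=A[c].apply(np.linalg.inv(K[c])@np.array([*uv,1.])); return O[c],d
def atz(c,uv,z):
    o,d=ray(c,uv); return o+d*(z-o[2])/d[2]
E
python3 - <<'E'
from h import *
def px(l): return (np.array(l)+.5)/4-.5+[165,125]
def fit(loc,pix,x0):
    loc=np.array(loc)/1e3;pix=px(pix)
    def f(q):
        c,s=np.cos(q[2]),np.sin(q[2]);P=loc.copy();P[:,0]=q[0]+c*loc[:,0]-s*loc[:,1];P[:,1]=q[1]+s*loc[:,0]+c*loc[:,1]
        return (proj("top",P)-pix).ravel()
    r=least_squares(f,x0);print(np.round(r.x[:2],4),np.degrees(r.x[2]).round(2),np.round(f(r.x),1));return r.x
q=fit([[-140,65,10],[-140,-65,10],[230,-65,10],[113,-45,206],[113,45,206]],[[117,590],[285,571],[233,103],[193,194],[54,205]],[.5,.13,.05])
e=fit([[-140,65,10],[-140,-65,10],[230,-65,10],[113,-45,206],[113,45,206]],[[476,552],[648,575],[683,103],[707,184],[566,171]],[.5,-.15,-.05])
fit([[-77,11,63],[-77,-11,63],[112,11,63],[112,-11,63]],[[168,505],[201,502],[147,240],[183,238]],[.5,.13,.05])
E
```

```text
[0.4897 0.1495] 5.75 [-0.6  0.3  0.2 -0.1  0.4 -0.9 -0.2 -0.4  0.2  1. ]
[ 0.4971 -0.1553] -7.62 [-0.1  0.4  0.1 -0.2  0.9 -1.  -0.5  0.6 -0.2  0.1]
[0.4879 0.1463] 4.28 [ 0.2 -1.1 -0.5 -1.1  1.   1.3 -0.7  1.1]
```

Request:
send_rows(moves=[{"slide": [-0.18, 0.12, 0], "turn": 0, "gripper": 1}, {"slide": [-0.37, 0.24, 0], "turn": 0, "gripper": 1}, {"slide": [-0.56, 0.36, 0], "turn": 0, "gripper": 1}, {"slide": [-0.75, 0.48, 0], "turn": 0, "gripper": 1}, {"slide": [-0.93, 0.6, 0], "turn": 0, "gripper": 1}])

```text
time_s: 1.72
tcp_pos: [0.2689, -0.5372, 0.2266]
eef_rot: [-180.0, 0.0, -167.0]
contact_force: [1.4, -0.8, 0.1]
gripper_width: 0.0874
gripper_force: 0.0
```

Request:
send_rows(moves=[{"slide": [-0.18, 0.12, 0], "turn": 0, "gripper": 1}, {"slide": [-0.37, 0.24, 0], "turn": 0, "gripper": 1}, {"slide": [-0.56, 0.36, 0], "turn": 0, "gripper": 1}, {"slide": [-0.75, 0.48, 0], "turn": 0, "gripper": 1}, {"slide": [-0.93, 0.6, 0], "turn": 0, "gripper": 1}])

```text
time_s: 2.13
tcp_pos: [0.3847, -0.4179, 0.2269]
eef_rot: [-180.0, 0.0, -166.9]
contact_force: [1.2, -1.1, 0.0]
gripper_width: 0.088
gripper_force: 0.0
```

Request:
send_rows(moves=[{"slide": [-0.18, 0.12, 0], "turn": 0, "gripper": 1}, {"slide": [-0.37, 0.24, 0], "turn": 0, "gripper": 1}, {"slide": [-0.56, 0.36, 0], "turn": 0, "gripper": 1}, {"slide": [-0.75, 0.48, 0], "turn": 0, "gripper": 1}, {"slide": [-0.93, 0.6, 0], "turn": 0, "gripper": 1}])

```text
time_s: 2.55
tcp_pos: [0.5003, -0.2986, 0.2269]
eef_rot: [-180.0, 0.0, -166.9]
contact_force: [-0.1, -1.0, 0.1]
gripper_width: 0.0878
gripper_force: 0.0
```

Request:
send_rows(moves=[{"slide": [-0.04, 0.2, 0], "turn": 0, "gripper": 1}, {"slide": [-0.08, 0.4, 0], "turn": 0, "gripper": 1}, {"slide": [-0.12, 0.6, 0], "turn": 0, "gripper": 1}, {"slide": [-0.16, 0.8, 0], "turn": 0, "gripper": 1}, {"slide": [-0.2, 0.98, 0], "turn": 0, "gripper": 1}])

```text
time_s: 2.97
tcp_pos: [0.4949, -0.1484, 0.2267]
eef_rot: [-180.0, 0.0, -166.9]
contact_force: [0.1, 0.3, -0.3]
gripper_width: 0.0874
gripper_force: 0.0
```

Request:
send_rows(moves=[{"slide": [-0.04, 0.2, 0], "turn": 0, "gripper": 1}, {"slide": [-0.08, 0.4, 0], "turn": 0, "gripper": 1}, {"slide": [-0.12, 0.6, 0], "turn": 0, "gripper": 1}, {"slide": [-0.16, 0.8, 0], "turn": 0, "gripper": 1}, {"slide": [-0.2, 0.98, 0], "turn": 0, "gripper": 1}])

```text
time_s: 3.38
tcp_pos: [0.4909, 0.0016, 0.2269]
eef_rot: [180.0, 0.1, -166.9]
contact_force: [-0.9, -0.0, 0.4]
gripper_width: 0.0876
gripper_force: 0.0
```

Request:
send_rows(moves=[{"slide": [-0.04, 0.2, 0], "turn": 0.02, "gripper": 1}, {"slide": [-0.08, 0.4, 0], "turn": 0.04, "gripper": 1}, {"slide": [-0.12, 0.6, 0], "turn": 0.06, "gripper": 1}, {"slide": [-0.16, 0.8, 0], "turn": 0.082, "gripper": 1}, {"slide": [-0.2, 0.98, 0], "turn": 0.082, "gripper": 1}])

```text
time_s: 3.8
tcp_pos: [0.4869, 0.1517, 0.2269]
eef_rot: [180.0, 0.0, -174.4]
contact_force: [1.5, 0.1, 0.1]
gripper_width: 0.0874
gripper_force: 0.0
```

Run:
```python
from h import *
from plant import optics
a=[cv2.cvtColor(optics.capture(c)["img"],cv2.COLOR_RGB2BGR) for c in("top","side")]
for c,i in zip(("top","side"),a): cv2.imwrite(f"pics/{c}1.png",i)
x=cv2.resize(a[0][100:280,150:350],None,fx=2,fy=2,interpolation=3);y=cv2.resize(a[1][150:330,180:380],None,fx=2,fy=2,interpolation=3)
cv2.imwrite("pics/v1.png",np.hstack([x,y]))
```

```text
(no output)
```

View pics/v1.png

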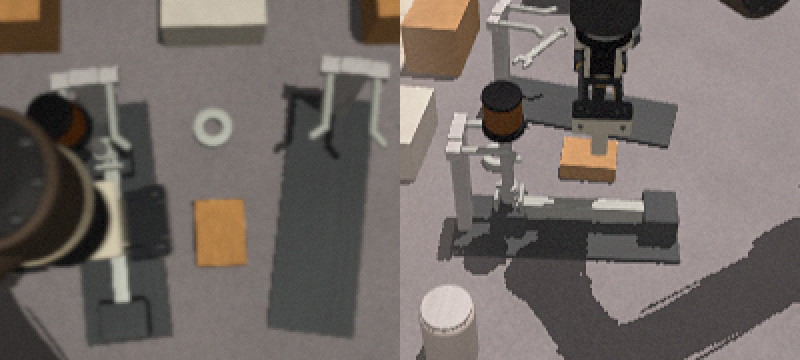

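Request:
send_rows(moves=[{"slide": [-0.01, -0.02, 0.15], "turn": 0, "gripper": 1}, {"slide": [-0.01, -0.02, 0.3], "turn": 0, "gripper": 1}, {"slide": [-0.01, -0.02, 0.45], "turn": 0, "gripper": 1}, {"slide": [-0.01, -0.02, 0.6], "turn": 0, "gripper": 1}, {"slide": [-0.01, -0.02, 0.75], "turn": 0, "gripper": 1}])

```text
time_s: 4.32
tcp_pos: [0.489, 0.1467, 0.1134]
eef_rot: [180.0, 0.0, -174.3]
contact_force: [0.7, -0.0, -0.7]
gripper_width: 0.0876
gripper_force: 0.0
```

Request:
send_rows(moves=[{"slide": [0, 0, 0.15], "turn": 0, "gripper": 1}, {"slide": [0, 0, 0.3], "turn": 0, "gripper": 1}, {"slide": [0, 0, 0.44], "turn": 0, "gripper": 1}, {"slide": [0, 0, 0.56], "turn": 0, "gripper": 1}, {"slide": [0, 0, 0.56], "turn": 0, "gripper": 1}])

```text
time_s: 4.73
tcp_pos: [0.4871, 0.1454, 0.0271]
eef_rot: [-179.9, -0.3, -174.4]
contact_force: [0.1, -0.6, -0.0]
gripper_width: 0.0876
gripper_force: 0.0
```

```bash
sleep 2
cat >> h.py <<'E'
def carrier_from_tcp(s,off=(0,0,0),dyaw=0):
    "carrier origin and yaw (rad); off = grasp offset in carrier axes"
    yaw=np.radians(s["eef_rot"][2])+np.pi+dyaw
    yaw=(yaw+np.pi)%(2*np.pi)-np.pi
    p=np.array(s["tcp_pos"])+[0,0,.019-.040]
    return p,yaw
def beaconP(p,yaw,th,h=.210):
    c,s=np.cos(yaw),np.sin(yaw)
    l=np.array([.14,-h*np.sin(th),.055+h*np.cos(th)])
    return p+np.array([c*l[0]-s*l[1],s*l[0]+c*l[1],l[2]])
def amber(img,near,rad=26):
    "largest amber blob near a pixel: centroid,area; img BGR"
    hsv=cv2.cvtColor(img,cv2.COLOR_BGR2HSV).astype(int)
    m=((hsv[...,0]<16)&(hsv[...,1]>130)&(hsv[...,2]>40)).astype(np.uint8)
    g=np.zeros_like(m);cv2.circle(g,tuple(int(round(v)) for v in near),rad,1,-1);m&=g
    n,lab,st,ce=cv2.connectedComponentsWithStats(m)
    if n<2:return None,0
    k=1+np.argmax(st[1:,4]);return ce[k],st[k,4]
E
python3 - <<'E'
from h import *
p=np.array([.4895,.148,.010]);yaw=np.radians(5.6)
for c in("side","top"):
    i=cv2.imread(f"pics/{c}0.png")
    for th in(-.11,0,.11):print(c,th,proj(c,beaconP(p,yaw,th))[0].round(1))
    ce,a=amber(i,proj(c,beaconP(p,yaw,0))[0]);print(ce,a)
    h=cv2.cvtColor(i,cv2.COLOR_BGR2HSV);u,v=map(int,ce);print(h[v-14:v+15:2,u].tolist())
E
```

```text
side -0.11 [229.6 203.5]
side 0 [230.4 198.2]
side 0.11 [231.1 193.8]
[232.19834711 202.07024793] 242
[[170, 21, 36], [165, 14, 36], [120, 17, 30], [150, 26, 39], [90, 20, 13], [12, 162, 77], [12, 169, 74], [13, 177, 69], [14, 185, 69], [14, 227, 72], [14, 185, 73], [8, 170, 42], [85, 70, 22], [0, 13, 57], [0, 22, 106]]
top -0.11 [180.8 159.3]
top 0 [190.2 158.1]
top 0.11 [199.7 157.1]
[195.95774648 166.33802817] 71
[[150, 22, 23], [0, 12, 22], [20, 31, 25], [90, 22, 23], [120, 20, 26], [80, 29, 26], [13, 69, 26], [10, 170, 45], [12, 229, 49], [12, 205, 46], [8, 104, 27], [30, 13, 20], [60, 19, 27], [90, 19, 27], [160, 24, 32]]
```

Request:
send_rows(newtons=55, moves=[{"slide": [0, 0, 0], "turn": 0, "gripper": 0}, {"slide": [0, 0, 0], "turn": 0, "gripper": 0}, {"slide": [0, 0, 0], "turn": 0, "gripper": 0}, {"slide": [0, 0, 0], "turn": 0, "gripper": 0}, {"slide": [0, 0, 0], "turn": 0, "gripper": 0}])

```text
time_s: 5.15
tcp_pos: [0.4895, 0.1475, 0.0311]
eef_rot: [179.9, 0.1, -174.3]
contact_force: [-0.3, 1.0, -0.4]
gripper_width: 0.0593
gripper_force: 0.0
```

Request:
send_rows(moves=[{"slide": [0, 0, 0], "turn": 0, "gripper": 0}, {"slide": [0, 0, 0], "turn": 0, "gripper": 0}, {"slide": [0, 0, 0], "turn": 0, "gripper": 0}, {"slide": [0, 0, 0], "turn": 0, "gripper": 0}, {"slide": [0, 0, 0], "turn": 0, "gripper": 0}])

```text
time_s: 5.57
tcp_pos: [0.489, 0.1471, 0.03]
eef_rot: [-180.0, -0.0, -174.3]
contact_force: [0.3, -0.4, -0.0]
gripper_width: 0.0263
gripper_force: 0.0
```

Request:
send_rows(moves=[{"slide": [0, 0, 0], "turn": 0, "gripper": 0}, {"slide": [0, 0, 0], "turn": 0, "gripper": 0}, {"slide": [0, 0, 0], "turn": 0, "gripper": 0}, {"slide": [0, 0, 0], "turn": 0, "gripper": 0}, {"slide": [0, 0, 0], "turn": 0, "gripper": 0}])

```text
time_s: 5.98
tcp_pos: [0.489, 0.1472, 0.03]
eef_rot: [180.0, 0.0, -174.3]
contact_force: [0.4, 1.3, -0.8]
gripper_width: 0.0217
gripper_force: 55.0
```

```bash
sleep 2
cat >> h.py <<'E'
def amberP(c,p,yaw,th,h):
    b=beaconP(p,yaw,th,h);d=O[c]-b;d[2]=0
    return proj(c,b+.032*np.pi/4*d/np.linalg.norm(d))[0]
E
python3 - <<'E'
from h import *
from plant import optics,get_state
s=get_state();print(s["gripper_width"],s["gripper_force"],s["tcp_pos"])
p,yaw=carrier_from_tcp(s);print(p,np.degrees(yaw))
M={}
for c in("side","top"):
    i=cv2.cvtColor(optics.capture(c)["img"],cv2.COLOR_RGB2BGR);cv2.imwrite(f"pics/{c}2.png",i)
    M[c],a=amber(i,proj(c,beaconP(p,yaw,0))[0]);print(c,M[c],a)
def go(cs,M,p,yaw):
    f=lambda q:np.concatenate([amberP(c,p,yaw,q[0],q[1])-M[c] for c in cs])
    r=least_squares(f,[0,.21]);print(cs,r.x,r.fun.round(2))
go(["side"],M,p,yaw);
if M["top"] is not None:go(["side","top"],M,p,yaw)
M0={"side":np.array([232.198,202.07]),"top":np.array([195.96,166.34])}
go(["side","top"],M0,np.array([.4895,.148,.010]),yaw)
E
```

```text
0.021724482805835162 54.95235085487366 [0.48904153 0.14722678 0.03004254]
[0.48904153 0.14722678 0.00904254] 5.657412034649522
side [231.32512315 209.96059113] 203
top [186.30882353 164.70588235] 136
['side'] [0.02837718 0.18270275] [0. 0.]
['side', 'top'] [-0.1241805   0.21325578] [-1.38 -0.69 -0.11  2.3 ]
['side', 'top'] [0.00374401 0.21428371] [-1.62  0.26  0.23 -0.69]
```

Run:
```python
from h import *
o=[]
for n in("top0","top2","side0","side2"):
    i=cv2.imread(f"pics/{n}.png");i=i[130:190,160:220] if n[0]=="t" else i[180:240,200:260]
    o.append(cv2.resize(cv2.convertScaleAbs(i,alpha=1.6,beta=15),(300,300),interpolation=3))
cv2.imwrite("pics/v2.png",np.vstack([np.hstack(o[:2]),np.hstack(o[2:])]))
```

```text
(no output)
```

View pics/v2.png

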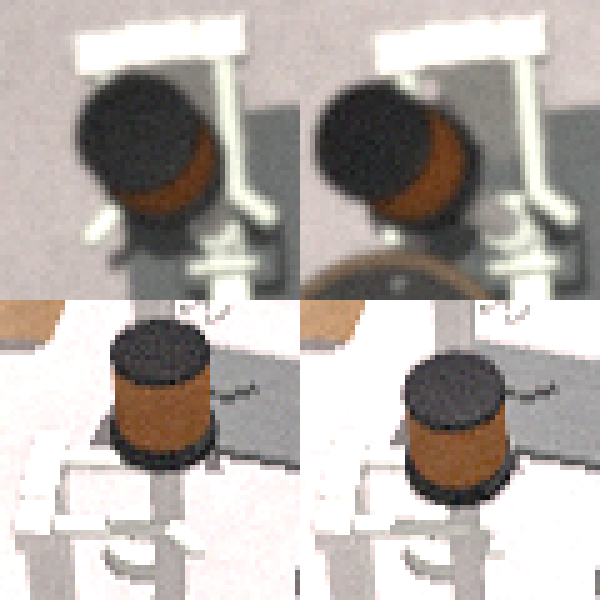

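```bash
sed -i 's/(hsv\[...,0\]<16)&(hsv\[...,1\]>130)&(hsv\[...,2\]>40)/(hsv[...,0]<19)\&(hsv[...,1]>120)\&(hsv[...,2]>32)/' h.py
cat > bal.py <<'E'
"""balance step: python3 bal.py target_mm ncall 'last hinge path rows mm (5 per call)' """
import sys,json,os
from h import *
from scipy.linalg import expm
from plant import optics,get_state
KAP=.3*.183/.0112; W2=(.3*9.81*.183-.49)/.0112; C=.006/.0112; DT=1/12
def step(dt):  # theta,q with constant lateral hinge speed v
    M=np.array([[0,1,KAP],[W2,-C,-C*KAP],[0,0,0]]);E=expm(M*dt);return E[:2,:2],E[:2,2]
l1=(-C+np.sqrt(C*C+4*W2))/2
def meas(c,i,p,yaw,th0,h=.213):
    for _ in range(3):
        m0=amberP(c,p,yaw,th0,h);g=(amberP(c,p,yaw,th0+.01,h)-m0)/.01
        M,a=amber(i,m0)
        if M is None:return None,0,None
        th0=th0+g@(M-m0)/(g@g)
    return th0,a,M-amberP(c,p,yaw,th0,h)
def shoot(cs,th0):
    out=[]
    for c in cs:
        s=get_state();i=cv2.cvtColor(optics.capture(c)["img"],cv2.COLOR_RGB2BGR)
        p,yaw=carrier_from_tcp(s);th,a,r=meas(c,i,p,yaw,th0);out.append((c,th,a,r,i));cv2.imwrite(f"pics/last_{c}.png",i)
    return out,p,yaw
def plan(x,target,n=24,wy=.3,hold=2):
    # rows: blocks of 5 rows then hold pseudo-rows of .05 s
    dts=[];free=[]
    while len(dts)<n:
        dts+=[DT]*5+[.05]*hold;free+=[1]*5+[0]*hold
    k=len(dts);nf=sum(free);F=np.zeros((2,nf));X=np.array(x[:2]);y=np.zeros(nf)
    A=[];B=[];j=0;prev=np.zeros(nf);pf=X.copy()
    for dt,f in zip(dts,free):
        Ad,Bd=step(dt);F=Ad@F;pf=Ad@pf
        v=np.zeros(nf)
        if f:
            y=y.copy();y[j]=1;v[j]=1/dt;F=F+np.outer(Bd,v);j+=1
        A.append(F[0]*1.);B.append(-pf[0]*1.)
        A.append(.12*(v-prev));B.append(0);prev=v
        A.append(wy*y);B.append(wy*target)
    om=lambda G:G[0]*(l1+C)+G[1]   # unstable mode
    A.append(3*om(F));B.append(-3*om(pf));A.append(3*y);B.append(3*target)
    s=np.linalg.lstsq(np.array(A),np.array(B),rcond=None)[0]
    # y[j] are increments
    return np.cumsum(s)
def simulate(x,path,y0=0):
    th=[]
    for yy in path:
        Ad,Bd=step(DT);x=Ad@x+Bd*(yy-y0)/DT;y0=yy;th.append(x[0])
    return x,np.array(th)
E
python3 - <<'E'
from bal import *
for n,p in(("0",[.4895,.148,.01]),("2",[.489,.1472,.0095])):
    for c in("top","side"):
        th,a,r=meas(c,cv2.imread(f"pics/{c}{n}.png"),np.array(p),np.radians(5.65),0);print(n,c,round(th,4),a,r.round(2))
print(l1,plan([.03,0],0)[:10].round(4),plan([0,0],-.1)[:20].round(4),plan([0,.06],0)[:5].round(4))
E
```

```text
0 top -0.0067 106 [0.04 0.5 ]
0 side 0.0213 247 [1.47 0.22]
2 top -0.1267 168 [-0.22 -1.97]
2 side -0.1369 217 [1.35 0.16]
1.831729794167006 [-0.0068 -0.0086 -0.0089 -0.0089 -0.0088 -0.0092 -0.0094 -0.0094 -0.0093
 -0.0091] [ 0.0091  0.0107  0.0097  0.0077  0.0038  0.0028  0.0008 -0.0015 -0.0046
 -0.009  -0.0122 -0.0153 -0.0183 -0.0217 -0.026  -0.0303 -0.0336 -0.0366
 -0.0414 -0.0519] [-0.0036 -0.0052 -0.006  -0.0067 -0.0071]
```

Request:
send_rows(moves=[{"slide": [0, 0, -0.03], "turn": 0, "gripper": 0}, {"slide": [0, 0.01, -0.06], "turn": 0, "gripper": 0}, {"slide": [0, 0.03, -0.1], "turn": 0, "gripper": 0}, {"slide": [0, 0.05, -0.13], "turn": 0, "gripper": 0}, {"slide": [0, 0.065, -0.16], "turn": 0, "gripper": 0}])

```text
time_s: 6.5
tcp_pos: [0.4879, 0.1571, 0.0545]
eef_rot: [-180.0, -0.0, -174.3]
contact_force: [0.2, 0.3, -9.3]
gripper_width: 0.0218
gripper_force: 54.9
```

Request:
send_rows(moves=[{"slide": [0, 0, 0], "turn": 0, "gripper": 0}, {"slide": [0, 0, 0], "turn": 0, "gripper": 0}, {"slide": [0, 0, 0], "turn": 0, "gripper": 0}, {"slide": [0, 0, 0], "turn": 0, "gripper": 0}, {"slide": [0, 0, 0], "turn": 0, "gripper": 0}])

```text
time_s: 6.92
tcp_pos: [0.4878, 0.1566, 0.0538]
eef_rot: [-180.0, -0.0, -174.3]
contact_force: [0.7, -0.2, -7.6]
gripper_width: 0.0216
gripper_force: 54.9
```

Run:
```python
from bal import *
o,p,y=shoot(["top","side","top"],-.04)
for c,th,a,r,i in o:print(c,round(th,4),a,r.round(2))
print(p,np.degrees(y),get_state()["time_s"])
```

```text
top -0.0304 135 [-0.05 -0.59]
side -0.0137 250 [1.11 0.16]
top -0.0233 133 [-0.04 -0.49]
[0.4879512  0.15662895 0.0328555 ] 5.662319483501269 7.0667
```

Request:
send_rows(moves=[{"slide": [0.09, 0, -0.02], "turn": 0, "gripper": 0}, {"slide": [0.2, 0, -0.05], "turn": 0, "gripper": 0}, {"slide": [0.31, 0, -0.09], "turn": 0, "gripper": 0}, {"slide": [0.4, 0, -0.13], "turn": 0, "gripper": 0}, {"slide": [0.46, 0, -0.17], "turn": 0, "gripper": 0}])

```text
time_s: 7.48
tcp_pos: [0.4179, 0.1493, 0.0796]
eef_rot: [-180.0, -0.1, -174.3]
contact_force: [0.3, 0.4, -8.3]
gripper_width: 0.0217
gripper_force: 54.9
```

```bash
sleep 3
cat > cyc.py <<'E'
"""cyc.py init | cyc.py TARGET_mm 'hinge rows mm sent (multiple of 5)' [cams]"""
from bal import *
# filter states theta,q,bias top,bias side
def predict(x,P,dt,v):
    Ad,Bd=step(dt);F=np.eye(4);F[:2,:2]=Ad;x=F@x;x[:2]+=Bd*v
    P=F@P@F.T+np.diag([2e-6*dt/.083,(.012**2)*dt/.083+(.15*KAP*v*dt)**2*.02,1e-7,1e-7]);return x,P
def update(x,P,c,z):
    H=np.array([1,0,1,0.]) if c=="top" else np.array([1,0,0,1.]);r=.004**2 if c=="top" else .006**2
    K=P@H/(H@P@H+r);return x+K*(z-H@x),P-np.outer(K,H@P)
a=sys.argv[1:]
if a[0]=="init":
    x=np.array([-.024,0,0,.01]);P=np.diag([.08**2,.15**2,.012**2,.015**2]);rows=[];target=float(a[1])/1e3;cams=["top","side","top"]
else:
    d=json.load(open("kf.json"));x=np.array(d["x"]);P=np.array(d["P"]);target=float(a[0])/1e3
    rows=[float(v)/1e3 for v in a[1].split()];cams=(a[2] if len(a)>2 else "top side top").split()
y0=0
for k,r in enumerate(rows):
    if k and k%5==0:y0=0
    x,P=predict(x,P,DT,(r-y0)/DT);y0=r
print("pred",x.round(4))
o,p,yaw=shoot(cams,x[0]);
for c,th,ar,r,i in o:
    ok=th is not None and ar>(80 if c=="top" else 150) and abs(th-x[0])<.12
    print(c,None if th is None else round(th,4),ar,None if r is None else r.round(1),"" if ok else "SKIP")
    if ok:x,P=update(x,P,c,th)
    x,P=predict(x,P,.05,0)
print("est",x.round(4),"sd",np.sqrt(np.diag(P)).round(4))
json.dump({"x":x.tolist(),"P":P.tolist()},open("kf.json","w"))
pl=plan(x,target,hold=len(cams));_,t=simulate(x[:2],pl[:10])
print("plan mm",(pl[:10]*1e3).round(1),"frac",(pl[:5]/.15).round(3),"th",t.round(3))
s=get_state();print("car",p.round(4),np.degrees(yaw).round(2),"t",s["time_s"],"F",np.round(s["contact_force"],1))
E
python3 cyc.py init 0
```

```text
pred [-0.024  0.     0.     0.01 ]
top -0.0189 110 [-0.  -0.3] 
side 0.0068 273 [1.6 0.1] 
top -0.0134 112 [-0.  -0.1] 
est [-0.007   0.0414 -0.0044  0.0171] sd [0.0113 0.0547 0.0097 0.0101]
plan mm [-0.9 -1.6 -2.1 -2.6 -2.9 -3.7 -4.2 -4.4 -4.6 -4.7] frac [-0.006 -0.01  -0.014 -0.017 -0.019] th [-0.008 -0.008 -0.008 -0.007 -0.007 -0.009 -0.009 -0.008 -0.008 -0.007]
car [0.4187 0.15   0.0596] 5.71 t 7.6333 F [ 0.1  0.2 -7.6]
```

```bash
cat > pl.py <<'E'
from bal import *
x=np.array(json.load(open("kf.json"))["x"])
pl=plan(x,float(sys.argv[1])/1e3,n=int(sys.argv[2]) if len(sys.argv)>2 else 24,hold=3);_,t=simulate(x[:2],pl[:20])
print((pl[:20]*1e3).round(1),(pl[:10]/.15).round(3),t.round(3))
E
python3 pl.py -110; python3 pl.py -110 32
```

```text
[  9.4  10.3   8.5   5.5   0.1  -2.7  -5.6  -8.6 -12.4 -17.8 -22.8 -26.5
 -29.7 -34.7 -45.3] [ 0.062  0.069  0.057  0.037  0.001 -0.018 -0.037 -0.057 -0.082 -0.119] [ 0.041  0.048  0.043  0.034  0.014  0.009  0.003 -0.003 -0.013 -0.03
 -0.046 -0.055 -0.064 -0.083 -0.131]
[  9.1  10.1   8.5   5.7   0.5  -1.9  -4.6  -7.5 -11.2 -16.9 -21.5 -25.3
 -28.6 -32.5 -37.6 -43.2 -47.  -50.1 -54.8 -64.4] [ 0.061  0.068  0.057  0.038  0.003 -0.013 -0.031 -0.05  -0.075 -0.113] [ 0.04   0.048  0.043  0.035  0.016  0.012  0.007  0.002 -0.007 -0.026
 -0.039 -0.048 -0.057 -0.069 -0.089 -0.113 -0.131 -0.148 -0.177 -0.233]
```

Request:
send_rows(moves=[{"slide": [0, 0.04, 0], "turn": 0, "gripper": 0}, {"slide": [0, 0.06, 0], "turn": 0, "gripper": 0}, {"slide": [0, 0.055, 0], "turn": 0, "gripper": 0}, {"slide": [0, 0.035, 0], "turn": 0, "gripper": 0}, {"slide": [0, 0.005, 0], "turn": 0, "gripper": 0}])

```text
time_s: 8.05
tcp_pos: [0.4194, 0.1506, 0.0792]
eef_rot: [-180.0, -0.0, -174.3]
contact_force: [-0.6, 0.3, -8.0]
gripper_width: 0.0217
gripper_force: 54.9
```

```bash
sleep 3; python3 cyc.py -110 "6 9 8.25 5.25 .75"; python3 pl.py -60; python3 pl.py -160
```

```text
pred [ 0.0158  0.0816 -0.0044  0.0171]
top -0.0101 99 [0.  0.5] 
side 0.0124 272 [1.1 0.1] 
top -0.0092 107 [0.  0.4] 
est [-0.0046  0.0195 -0.0028  0.0188] sd [0.0108 0.026  0.0093 0.0095]
plan mm [ 10.1  11.5  10.    7.3   2.   -0.3  -3.   -5.9  -9.5 -14.9] frac [0.067 0.077 0.067 0.049 0.013] th [ 0.046  0.053  0.048  0.038  0.018  0.013  0.007  0.001 -0.008 -0.026]
car [0.419  0.1498 0.0582] 5.64 t 8.2 F [ 1.  -0.9 -8.2]
[  5.5   6.1   5.2   3.6   0.7  -0.8  -2.3  -4.   -6.   -9.  -11.7 -13.7
 -15.4 -18.2 -24. ] [ 0.036  0.041  0.035  0.024  0.004 -0.005 -0.016 -0.026 -0.04  -0.06 ] [ 0.023  0.027  0.025  0.019  0.008  0.006  0.002 -0.001 -0.006 -0.016
 -0.024 -0.03  -0.034 -0.045 -0.071]
[ 14.8  16.9  14.9  11.    3.4   0.2  -3.6  -7.8 -13.  -20.9 -27.7 -32.9
 -37.5 -44.8 -60.3] [ 0.099  0.113  0.099  0.073  0.023  0.001 -0.024 -0.052 -0.087 -0.139] [ 0.068  0.079  0.071  0.057  0.027  0.021  0.013  0.004 -0.011 -0.037
 -0.058 -0.073 -0.085 -0.113 -0.183]
```

Request:
send_rows(moves=[{"slide": [0, 0.06, 0], "turn": 0, "gripper": 0}, {"slide": [0, 0.1, 0], "turn": 0, "gripper": 0}, {"slide": [0, 0.1, 0], "turn": 0, "gripper": 0}, {"slide": [0, 0.07, 0], "turn": 0, "gripper": 0}, {"slide": [0, 0.02, 0], "turn": 0, "gripper": 0}])

```text
time_s: 8.62
tcp_pos: [0.419, 0.1539, 0.0795]
eef_rot: [180.0, 0.0, -174.2]
contact_force: [0.8, 0.3, -8.1]
gripper_width: 0.022
gripper_force: 54.9
```

```bash
python3 cyc.py -120 "9 15 15 10.5 3"
```

```text
pred [ 0.0232  0.0928 -0.0028  0.0188]
top 0.0163 90 [0.1 1.1] 
side 0.0485 278 [1.  0.1] 
top 0.0126 92 [0.1 1.1] 
est [ 0.0223  0.0681 -0.0005  0.0252] sd [0.0093 0.025  0.0076 0.0079]
plan mm [  2.    0.7  -1.8  -5.4 -11.4 -15.4 -18.9 -22.4 -26.5 -32.1] frac [ 0.013  0.004 -0.012 -0.036 -0.076] th [ 0.038  0.038  0.033  0.025  0.006 -0.003 -0.009 -0.015 -0.023 -0.04 ]
car [0.4184 0.1523 0.0583] 5.65 t 8.7667 F [ 0.6  0.  -8.3]
```

Request:
send_rows(moves=[{"slide": [0, 0.01, 0], "turn": 0, "gripper": 0}, {"slide": [0, 0, 0], "turn": 0, "gripper": 0}, {"slide": [0, -0.02, 0], "turn": 0, "gripper": 0}, {"slide": [0, -0.04, 0], "turn": 0, "gripper": 0}, {"slide": [0, -0.07, 0], "turn": 0, "gripper": 0}])

```text
time_s: 9.18
tcp_pos: [0.4201, 0.143, 0.0796]
eef_rot: [180.0, 0.0, -174.3]
contact_force: [-0.3, -0.3, -8.2]
gripper_width: 0.0218
gripper_force: 54.9
```

```bash
python3 cyc.py -110 "1.5 0 -3 -6 -10.5"
```

```text
pred [ 0.0094  0.1236 -0.0005  0.0252]
top 0.0139 85 [0.1 1.4] 
side 0.0525 271 [1.4 0.1] 
top 0.0235 80 [0.1 1.5] SKIP
est [ 0.0394  0.1493 -0.0025  0.0247] sd [0.0097 0.0276 0.0067 0.0071]
plan mm [ -7.7 -12.4 -16.  -20.3 -26.3 -32.3 -36.6 -40.3 -44.3 -49.3] frac [-0.051 -0.082 -0.107 -0.135 -0.175] th [ 0.015  0.007  0.004 -0.001 -0.015 -0.028 -0.034 -0.037 -0.043 -0.055]
car [0.4198 0.1425 0.0585] 5.64 t 9.3333 F [ 0.8  0.4 -8.1]
```

Request:
send_rows(moves=[{"slide": [0, -0.04, 0], "turn": 0, "gripper": 0}, {"slide": [0, -0.08, 0], "turn": 0, "gripper": 0}, {"slide": [0, -0.11, 0], "turn": 0, "gripper": 0}, {"slide": [0, -0.14, 0], "turn": 0, "gripper": 0}, {"slide": [0, -0.18, 0], "turn": 0, "gripper": 0}])

```text
time_s: 9.75
tcp_pos: [0.4228, 0.1159, 0.0796]
eef_rot: [180.0, 0.0, -174.3]
contact_force: [-0.8, 0.9, -9.0]
gripper_width: 0.0216
gripper_force: 54.9
```

```bash
sed -i 's/80 if c=="top"/45 if c=="top"/' cyc.py; python3 cyc.py -80 "-6 -12 -16.5 -21 -27"
```

```text
pred [-0.0176  0.1943 -0.0025  0.0247]
top -0.0175 91 [0.  0.1] 
side 0.0047 261 [1.3 0.1] 
top -0.0019 88 [0.  0.2] 
est [ 0.007  0.17  -0.001  0.023] sd [0.0077 0.0245 0.0061 0.0063]
plan mm [ -4.4  -8.1 -11.4 -15.3 -20.1 -25.6 -29.3 -32.4 -35.7 -39.5] frac [-0.029 -0.054 -0.076 -0.102 -0.134] th [ 0.    -0.004 -0.005 -0.009 -0.019 -0.031 -0.035 -0.037 -0.041 -0.049]
car [0.4225 0.1154 0.0585] 5.62 t 9.9 F [ 0.6 -0.1 -8.2]
```

Request:
send_rows(moves=[{"slide": [0, -0.03, 0], "turn": 0, "gripper": 0}, {"slide": [0, -0.055, 0], "turn": 0, "gripper": 0}, {"slide": [0, -0.075, 0], "turn": 0, "gripper": 0}, {"slide": [0, -0.1, 0], "turn": 0, "gripper": 0}, {"slide": [0, -0.13, 0], "turn": 0, "gripper": 0}])

```text
time_s: 10.32
tcp_pos: [0.4247, 0.0967, 0.0796]
eef_rot: [180.0, 0.0, -174.3]
contact_force: [0.4, 0.1, -8.7]
gripper_width: 0.022
gripper_force: 54.9
```

```bash
python3 cyc.py -60 "-4.5 -8.25 -11.25 -15 -19.5"
```

```text
pred [-0.0157  0.1743 -0.001   0.023 ]
top -0.0089 88 [0.  0.1] 
side 0.0106 256 [1.  0.1] 
top 0.0005 85 [0.  0.4] 
est [ 1.02e-02  1.58e-01 -1.00e-04  2.19e-02] sd [0.0072 0.024  0.0055 0.0058]
plan mm [ -6.2 -10.1 -13.1 -16.3 -20.2 -25.1 -28.2 -30.7 -33.3 -36.1] frac [-0.042 -0.068 -0.087 -0.109 -0.135] th [-0.007 -0.012 -0.013 -0.015 -0.021 -0.032 -0.035 -0.036 -0.038 -0.043]
car [0.4245 0.0963 0.0585] 5.64 t 10.4667 F [ 0.  -0.4 -8.1]
```

Request:
send_rows(moves=[{"slide": [0, -0.04, 0], "turn": 0, "gripper": 0}, {"slide": [0, -0.065, 0], "turn": 0, "gripper": 0}, {"slide": [0, -0.085, 0], "turn": 0, "gripper": 0}, {"slide": [0, -0.11, 0], "turn": 0, "gripper": 0}, {"slide": [0, -0.135, 0], "turn": 0, "gripper": 0}])

```text
time_s: 10.88
tcp_pos: [0.4267, 0.0764, 0.0796]
eef_rot: [-180.0, -0.0, -174.3]
contact_force: [0.2, 0.2, -8.3]
gripper_width: 0.0222
gripper_force: 54.9
```

```bash
python3 cyc.py -20 "-6 -9.75 -12.75 -16.5 -20.25"
```

```text
pred [-2.090e-02  1.575e-01 -1.000e-04  2.190e-02]
top -0.0085 81 [-0.  -0.3] 
side 0.0008 244 [1.3 0.1] 
top 0.0016 75 [0.  0.2] 
est [0.0084 0.152  0.0007 0.0191] sd [0.0068 0.0239 0.0052 0.0054]
plan mm [ -9.2 -13.4 -15.8 -18.  -20.  -24.  -26.2 -27.7 -28.9 -29.8] frac [-0.061 -0.089 -0.105 -0.12  -0.133] th [-0.023 -0.03  -0.029 -0.028 -0.027 -0.036 -0.037 -0.036 -0.035 -0.033]
car [0.4265 0.0762 0.0585] 5.64 t 11.0333 F [ 1.  -0.6 -8.7]
```

Request:
send_rows(moves=[{"slide": [0, -0.06, 0], "turn": 0, "gripper": 0}, {"slide": [0, -0.09, 0], "turn": 0, "gripper": 0}, {"slide": [0, -0.11, 0], "turn": 0, "gripper": 0}, {"slide": [0, -0.13, 0], "turn": 0, "gripper": 0}, {"slide": [0, -0.14, 0], "turn": 0, "gripper": 0}])

```text
time_s: 11.45
tcp_pos: [0.4287, 0.0555, 0.0795]
eef_rot: [-180.0, -0.0, -174.4]
contact_force: [0.0, 0.2, -8.3]
gripper_width: 0.0217
gripper_force: 54.9
```

```bash
python3 cyc.py -10 "-9 -13.5 -16.5 -19.5 -21"
```

```text
pred [-0.0315  0.1255  0.0007  0.0191]
top -0.0133 82 [-0.1 -0.7] 
side -0.0171 237 [1.1 0.1] 
top -0.0091 78 [-0.  -0.1] 
est [-0.005   0.1182  0.0019  0.0156] sd [0.0066 0.0238 0.0049 0.0052]
plan mm [ -5.   -7.7  -9.5 -11.  -12.4 -15.2 -16.7 -17.7 -18.6 -19.1] frac [-0.034 -0.051 -0.063 -0.074 -0.082] th [-0.02  -0.023 -0.022 -0.021 -0.02  -0.026 -0.027 -0.026 -0.025 -0.023]
car [0.4287 0.0557 0.0586] 5.64 t 11.6 F [-0.5 -0.8 -9. ]
```

Request:
send_rows(moves=[{"slide": [0, -0.035, 0], "turn": 0, "gripper": 0}, {"slide": [0, -0.05, 0], "turn": 0, "gripper": 0}, {"slide": [0, -0.065, 0], "turn": 0, "gripper": 0}, {"slide": [0, -0.075, 0], "turn": 0, "gripper": 0}, {"slide": [0, -0.085, 0], "turn": 0, "gripper": 0}])

```text
time_s: 12.02
tcp_pos: [0.43, 0.0431, 0.0796]
eef_rot: [180.0, 0.0, -174.3]
contact_force: [-0.5, -0.4, -8.0]
gripper_width: 0.0214
gripper_force: 54.9
```

Request:
send_rows(moves=[{"slide": [0, -0.01, 0], "turn": 0, "gripper": 0}, {"slide": [0, -0.02, 0], "turn": 0, "gripper": 0}, {"slide": [0, -0.03, 0], "turn": 0, "gripper": 0}, {"slide": [0, -0.035, 0], "turn": 0, "gripper": 0}, {"slide": [0, -0.04, 0], "turn": 0, "gripper": 0}])

```text
time_s: 12.43
tcp_pos: [0.4306, 0.0372, 0.0796]
eef_rot: [-180.0, -0.0, -174.3]
contact_force: [-0.1, -0.4, -8.3]
gripper_width: 0.0219
gripper_force: 54.9
```

```bash
python3 cyc.py -10 "-5.25 -7.5 -9.75 -11.25 -12.75 -1.5 -3 -4.5 -5.25 -6"
```

```text
pred [-0.0218  0.0497  0.0019  0.0156]
top -0.0133 81 [-0.1 -0.6] 
side -0.0305 235 [0.9 0.1] 
top -0.0089 81 [-0.1 -0.9] 
est [-0.016   0.0347  0.0042  0.0113] sd [0.0063 0.0245 0.0046 0.0048]
plan mm [ 2.5  2.7  2.2  1.6  0.8  0.1 -0.5 -0.9 -1.5 -2.1] frac [0.017 0.018 0.015 0.011 0.006] th [-0.001  0.001  0.001 -0.    -0.002 -0.003 -0.004 -0.005 -0.005 -0.007]
car [0.4306 0.0372 0.0586] 5.67 t 12.5833 F [ 0.5 -0.2 -8.7]
```

Request:
send_rows(moves=[{"slide": [0, 0.01, 0], "turn": 0, "gripper": 0}, {"slide": [0, 0.02, 0], "turn": 0, "gripper": 0}, {"slide": [0, 0.02, 0], "turn": 0, "gripper": 0}, {"slide": [0, 0.02, 0], "turn": 0, "gripper": 0}, {"slide": [0, 0.02, 0], "turn": 0, "gripper": 0}])

```text
time_s: 13.0
tcp_pos: [0.4302, 0.0403, 0.0796]
eef_rot: [-180.0, -0.0, -174.3]
contact_force: [-0.1, 0.5, -8.4]
gripper_width: 0.0217
gripper_force: 54.9
```

Request:
send_rows(moves=[{"slide": [0, 0, 0], "turn": 0, "gripper": 0}, {"slide": [0, 0, 0], "turn": 0, "gripper": 0}, {"slide": [0, 0, 0], "turn": 0, "gripper": 0}, {"slide": [0, 0, 0], "turn": 0, "gripper": 0}, {"slide": [0, 0, 0], "turn": 0, "gripper": 0}])

```text
time_s: 13.42
tcp_pos: [0.4303, 0.0402, 0.0796]
eef_rot: [180.0, 0.0, -174.3]
contact_force: [0.3, -0.8, -8.4]
gripper_width: 0.0218
gripper_force: 54.9
```

```bash
python3 cyc.py -40 "1.5 3 3 3 3 0 0 0 0 0"; python3 pl.py -90 32
```

```text
pred [0.0212 0.0417 0.0042 0.0113]
top 0.2546 263 [ 1.6 20. ] SKIP
side -0.0504 232 [1.  0.1] 
top 0.2545 263 [ 1.6 20. ] SKIP
est [-0.0764 -0.1455  0.0077  0.0141] sd [0.0096 0.029  0.0044 0.0047]
plan mm [29.9 38.9 41.1 41.9 40.8 44.6 45.6 45.5 44.6 41.9] frac [0.199 0.26  0.274 0.28  0.272] th [0.055 0.081 0.075 0.066 0.049 0.059 0.056 0.05  0.041 0.026]
car [0.4303 0.0402 0.0585] 5.67 t 13.5667 F [-0.5  0.6 -9. ]
[ 34.5  44.5  46.2  46.1  42.7  46.1  46.1  44.9  42.3  36.7  34.7  32.
  29.   25.   19.1  14.   10.1   6.7   1.1 -10.7] [0.23  0.296 0.308 0.307 0.285 0.307 0.308 0.299 0.282 0.244] [ 0.077  0.107  0.1    0.087  0.062  0.071  0.067  0.059  0.046  0.02
  0.014  0.005 -0.005 -0.019 -0.043 -0.062 -0.077 -0.092 -0.119 -0.178]
```

Run:
```python
from bal import *
i=cv2.imread("pics/last_top.png");p=np.array([.4303,.0402,.0586]);yaw=np.radians(5.67)
hsv=cv2.cvtColor(i,cv2.COLOR_BGR2HSV).astype(int)
m=((hsv[...,0]<19)&(hsv[...,1]>120)&(hsv[...,2]>32)).astype(np.uint8)
n,lab,st,ce=cv2.connectedComponentsWithStats(m)
for k in range(1,n):
    if st[k,4]>25 and abs(ce[k][0]-240)<60:print(ce[k].round(1),st[k].tolist(),np.median(hsv[lab==k],axis=0))
for th in(-.1,-.05,0,.05):print(th,amberP("top",p,yaw,th,.213).round(1))
```

```text
[234.4 186.3] [223, 176, 19, 17, 87] [ 12. 191.  44.]
[261.2 210.7] [247, 200, 26, 27, 490] [ 15. 151. 172.]
-0.1 [228.8 187.8]
-0.05 [232.9 187.5]
0 [237.  187.1]
0.05 [241.1 186.8]
```

```bash
sed -i 's/&(hsv\[...,2\]>32)/\&(hsv[...,2]>32)\&(hsv[...,2]<125)/' h.py
sed -i 's/r=.004\*\*2 if c=="top" else .006\*\*2/r=.004**2 if c=="top" else .012**2/; s/1e-7,1e-7\])/1e-7,4e-6])/' cyc.py
python3 - <<'E'
import re
s=open("cyc.py").read().split("a=sys.argv")[0];exec(s)
i=cv2.imread("pics/last_top.png");p=np.array([.4303,.0402,.0586]);yaw=np.radians(5.67)
zt=meas("top",i,p,yaw,-.03);print(zt)
x=np.array([-.016,.0347,.0042,.0113]);P=np.diag([.0063,.0245,.0046,.01])**2;P[0,2]=P[2,0]=-.6*.0063*.0046
y0=0
for k,r in enumerate([1.5,3,3,3,3,0,0,0,0,0]):
    if k==5:y0=0
    x,P=predict(x,P,DT,(r/1e3-y0)/DT);y0=r/1e3
print(x)
x,P=predict(x,P,.05,0);x,P=update(x,P,"side",-.0504);x,P=predict(x,P,.05,0);x,P=update(x,P,"top",zt[0]);x,P=predict(x,P,.05,0)
print(x.round(4),np.sqrt(np.diag(P)).round(4))
json.dump({"x":x.tolist(),"P":P.tolist()},open("kf.json","w"))
E
python3 pl.py 0; python3 pl.py -60
```

```text
(np.float64(-0.03139759985439578), np.int32(87), array([-0.08867028, -1.05854542]))
[0.02124837 0.0418867  0.0042     0.0113    ]
[-0.0432 -0.0825  0.0071 -0.0017] [0.0066 0.0248 0.0045 0.0094]
[14.8 19.6 21.1 22.1 22.5 25.  26.1 26.6 26.8 26.4 27.2 27.4 27.3 26.9
 25.6] [0.099 0.131 0.14  0.147 0.15  0.167 0.174 0.178 0.179 0.176] [0.021 0.034 0.032 0.029 0.024 0.03  0.029 0.027 0.024 0.019 0.021 0.02
 0.019 0.017 0.011]
[20.4 26.1 26.9 26.5 24.1 25.6 25.3 24.4 22.6 19.3 17.6 15.9 14.1 10.9
  3.9] [0.136 0.174 0.179 0.177 0.161 0.171 0.169 0.162 0.151 0.129] [ 0.048  0.065  0.06   0.052  0.035  0.039  0.036  0.03   0.022  0.007
  0.001 -0.005 -0.012 -0.025 -0.056]
```

Request:
send_rows(moves=[{"slide": [0, 0.08, 0], "turn": 0, "gripper": 0}, {"slide": [0, 0.14, 0], "turn": 0, "gripper": 0}, {"slide": [0, 0.16, 0], "turn": 0, "gripper": 0}, {"slide": [0, 0.17, 0], "turn": 0, "gripper": 0}, {"slide": [0, 0.17, 0], "turn": 0, "gripper": 0}])

```text
time_s: 13.98
tcp_pos: [0.4277, 0.066, 0.0796]
eef_rot: [-180.0, -0.0, -174.3]
contact_force: [0.4, 0.6, -8.8]
gripper_width: 0.0217
gripper_force: 54.9
```

```bash
python3 cyc.py -60 "12 21 24 25.5 25.5" "top side top"; python3 pl.py -110 32
```

```text
pred [ 0.0375 -0.0766  0.0071 -0.0017]
top 0.0086 74 [0.  0.1] 
side 0.0076 240 [1.1 0.1] 
top 0.0002 75 [-0.  -0.1] 
est [-0.0172 -0.1415  0.0089  0.005 ] sd [0.0062 0.024  0.0043 0.0089]
plan mm [18.  23.7 25.1 25.4 23.5 26.  26.3 25.7 24.3 21.2] frac [0.12  0.158 0.167 0.169 0.157] th [0.058 0.072 0.067 0.058 0.042 0.048 0.045 0.039 0.03  0.015]
car [0.4276 0.0656 0.0585] 5.69 t 14.1333 F [ 0.3 -0.8 -8. ]
[ 22.6  29.2  30.2  29.5  25.5  27.5  26.9  25.2  22.1  16.1  13.3  10.1
   6.9   2.7  -3.5  -8.9 -13.1 -16.7 -22.3 -34.4] [0.151 0.194 0.201 0.197 0.17  0.184 0.179 0.168 0.147 0.107] [ 0.08   0.098  0.091  0.079  0.054  0.061  0.056  0.048  0.035  0.01
  0.001 -0.008 -0.019 -0.033 -0.058 -0.079 -0.096 -0.112 -0.141 -0.204]
```

Request:
send_rows(moves=[{"slide": [0.02, 0.11, 0], "turn": 0, "gripper": 0}, {"slide": [0.04, 0.17, 0], "turn": 0, "gripper": 0}, {"slide": [0.06, 0.18, 0], "turn": 0, "gripper": 0}, {"slide": [0.08, 0.18, 0], "turn": 0, "gripper": 0}, {"slide": [0.1, 0.16, 0], "turn": 0, "gripper": 0}])

```text
time_s: 14.55
tcp_pos: [0.4101, 0.0881, 0.0796]
eef_rot: [-180.0, -0.0, -174.3]
contact_force: [-1.1, -0.8, -8.4]
gripper_width: 0.022
gripper_force: 54.9
```

```bash
python3 cyc.py -60 "16.5 25.5 27 27 24"; python3 pl.py -110 32
```

```text
pred [ 0.0437 -0.0713  0.0089  0.005 ]
top 0.0203 60 [0.1 1.5] 
side 0.0538 266 [1.2 0.1] 
top 0.0182 64 [0.  0.8] 
est [ 0.001  -0.1085  0.0095  0.0203] sd [0.0061 0.0237 0.0042 0.0087]
plan mm [11.9 15.6 16.4 16.3 14.3 15.7 15.6 14.8 13.3 10.4] frac [0.079 0.104 0.109 0.109 0.095] th [0.049 0.058 0.054 0.046 0.032 0.036 0.033 0.028 0.02  0.007]
car [0.4095 0.0871 0.0584] 5.67 t 14.7 F [ 0.9 -0.2 -8.7]
[ 16.4  21.   21.4  20.3  16.1  17.1  16.1  14.1  11.    5.2   2.1  -1.1
  -4.3  -8.3 -14.  -19.4 -23.3 -26.7 -32.  -43.2] [0.109 0.14  0.143 0.136 0.108 0.114 0.107 0.094 0.073 0.035] [ 0.071  0.083  0.078  0.067  0.044  0.048  0.044  0.036  0.025  0.002
 -0.008 -0.017 -0.027 -0.04  -0.063 -0.085 -0.101 -0.117 -0.145 -0.205]
```

```bash
cat > fit.py <<'E'
import bal;from bal import *
from scipy.optimize import minimize
D=[("",-.0189,.0068,-.0134),("6 9 8.25 5.25 .75",-.0101,.0124,-.0092),("9 15 15 10.5 3",.0163,.0485,.0126),("1.5 0 -3 -6 -10.5",.0139,.0525,.0235),("-6 -12 -16.5 -21 -27",-.0175,.0047,-.0019),("-4.5 -8.25 -11.25 -15 -19.5",-.0089,.0106,.0005),("-6 -9.75 -12.75 -16.5 -20.25",-.0085,.0008,.0016),("-9 -13.5 -16.5 -19.5 -21",-.0133,-.0171,-.0091),("-5.25 -7.5 -9.75 -11.25 -12.75 -1.5 -3 -4.5 -5.25 -6",-.0133,-.0305,-.0089),("1.5 3 3 3 3 0 0 0 0 0",None,-.0504,-.0314),("12 21 24 25.5 25.5",.0086,.0076,.0002),("16.5 25.5 27 27 24",.0203,.0538,.0182)]
def run(q,show=0):
    bal.KAP,bal.W2,lag=q[0],q[1],0
    S={.05:step(.05),DT:step(DT)}
    x=np.array([-.01,0,0,.015]);P=np.diag([.03,.1,.015,.015])**2;L=0
    def pr(dt,v):
        nonlocal x,P
        Ad,Bd=S[dt];F=np.eye(4);F[:2,:2]=Ad;x=F@x;x[:2]+=Bd*v
        P=F@P@F.T+np.diag([1e-6,4e-5*dt/.083,1e-8,2e-6])
    for r,*z in D:
        y0=0
        for k,v in enumerate(map(float,r.split())):
            if k%5==0:y0=0
            pr(DT,(v-y0)/1e3/DT);y0=v
        for k,m in enumerate(z):
            if m is not None:
                H=np.array([1,0,0,1.]) if k==1 else np.array([1,0,1,0.]);R_=(.008 if k==1 else .003)**2
                S_=H@P@H+R_;e=m-H@x;L+=e*e/S_+np.log(S_);K=P@H/S_;x=x+K*e;P=P-np.outer(K,H@P)
                if show:print(k,round(e,4),end=" ")
            pr(.05,0)
    if show:print();print(x.round(4),np.sqrt(np.diag(P)).round(4))
    return L,x,P
if __name__=="__main__":
    f=lambda q:run(q)[0]+((q[0]-4.9)/1.2)**2+((q[1]-4.3)/2)**2
    r=minimize(f,[4.9,4.3],method="Nelder-Mead");print(r.x,r.fun,f([4.9,4.34]),f([4.0,4.3]),f([4.9,3]))
    L,x,P=run(r.x,1);json.dump({"x":x.tolist(),"P":P.tolist()},open("kf.json","w"))
    print(plan(x,-.06)[:10].round(4),plan(x,-.11,n=32)[:10].round(4))
E
python3 fit.py
```

```text
[3.0608543  3.13633605] -267.1134212165938 -225.3389609839651 -257.14739693640786 -211.5781621811534
0 -0.0089 1 0.0089 2 0.0046 0 -0.0156 1 -0.0004 2 -0.0009 0 0.0112 1 0.0074 2 -0.0106 0 -0.0036 1 0.0067 2 -0.0003 0 -0.0117 1 -0.0139 2 0.0062 0 0.0077 1 -0.0091 2 -0.0002 0 0.0014 1 -0.0164 2 0.001 0 -0.0005 1 -0.0229 2 -0.0028 0 -0.0094 1 -0.0259 2 0.0033 1 -0.0725 2 0.0047 0 0.0002 1 0.015 2 -0.0023 0 -0.0204 1 0.0404 2 -0.0011 
[ 0.012  -0.0561  0.0037  0.0137] [0.0043 0.0134 0.0028 0.0062]
[0.0099 0.0144 0.0151 0.0141 0.0115 0.0126 0.0124 0.0111 0.0089 0.0056] [0.0145 0.0206 0.0213 0.0191 0.0148 0.0158 0.015  0.0128 0.009  0.0037]
```

Request:
send_rows(moves=[{"slide": [0, 0.06, 0], "turn": 0, "gripper": 0}, {"slide": [0, 0.1, 0], "turn": 0, "gripper": 0}, {"slide": [0, 0.11, 0], "turn": 0, "gripper": 0}, {"slide": [0, 0.1, 0], "turn": 0, "gripper": 0}, {"slide": [0, 0.08, 0], "turn": 0, "gripper": 0}])

```text
time_s: 15.12
tcp_pos: [0.4093, 0.1002, 0.0795]
eef_rot: [-180.0, -0.0, -174.3]
contact_force: [-0.4, 0.7, -8.2]
gripper_width: 0.0218
gripper_force: 54.9
```

```bash
sed -i 's/^KAP=.*/KAP=3.3; W2=3.5; C=.006\/.0112; DT=1\/12/' bal.py; python3 cyc.py -80 "9 15 16.5 15 12"; python3 pl.py -160 32
```

```text
pred [ 0.0334 -0.007   0.0037  0.0137]
top 0.0335 58 [0.1 1.8] 
side 0.0719 256 [1.2 0.1] 
top 0.0328 58 [0.1 1.4] 
est [0.0304 0.0036 0.0037 0.0214] sd [0.0051 0.023  0.0029 0.0074]
plan mm [ -0.2  -1.2  -2.9  -5.7  -9.9 -12.  -14.5 -17.2 -20.5 -24.6] frac [-0.001 -0.008 -0.019 -0.038 -0.066] th [ 0.03   0.028  0.025  0.019  0.009  0.006  0.003 -0.001 -0.007 -0.015]
car [0.409  0.0995 0.0584] 5.67 t 15.2667 F [ 0.3 -0.2 -8.2]
[   8.4   10.2    8.     2.9   -5.2   -8.1  -12.1  -16.9  -23.5  -32.1
  -38.6  -44.7  -50.5  -57.3  -65.1  -73.1  -79.7  -85.7  -95.3 -111.5] [ 0.056  0.068  0.053  0.019 -0.035 -0.054 -0.081 -0.113 -0.157 -0.214] [ 0.058  0.065  0.06   0.047  0.026  0.024  0.018  0.011 -0.001 -0.02
 -0.031 -0.041 -0.051 -0.065 -0.083 -0.103 -0.12  -0.137 -0.168 -0.224]
```

Request:
send_rows(moves=[{"slide": [0, 0.04, 0], "turn": 0, "gripper": 0}, {"slide": [0, 0.06, 0], "turn": 0, "gripper": 0}, {"slide": [0, 0.05, 0], "turn": 0, "gripper": 0}, {"slide": [0, 0.02, 0], "turn": 0, "gripper": 0}, {"slide": [0, -0.03, 0], "turn": 0, "gripper": 0}])

```text
time_s: 15.68
tcp_pos: [0.4098, 0.0955, 0.0796]
eef_rot: [180.0, 0.0, -174.3]
contact_force: [-0.2, 0.2, -7.9]
gripper_width: 0.0218
gripper_force: 54.9
```

Request:
send_rows(moves=[{"slide": [0, -0.01, 0], "turn": 0.01, "gripper": 0}, {"slide": [0, -0.02, 0], "turn": 0.02, "gripper": 0}, {"slide": [0, -0.04, 0], "turn": 0.03, "gripper": 0}, {"slide": [0, -0.07, 0], "turn": 0.035, "gripper": 0}, {"slide": [0, -0.12, 0], "turn": 0.04, "gripper": 0}])

```text
time_s: 16.1
tcp_pos: [0.4117, 0.0774, 0.0796]
eef_rot: [180.0, 0.0, -177.9]
contact_force: [-0.6, 1.0, -8.6]
gripper_width: 0.0218
gripper_force: 54.9
```

```bash
python3 cyc.py -100 "6 9 7.5 3 -4.5 -3.7 -7.4 -12.6 -18.2 -26.8"; python3 pl.py -220 38
```

```text
pred [-0.0192  0.1175  0.0037  0.0214]
top -0.036 82 [ 0.  -0.9] 
side -0.0405 234 [1.1 0.2] 
top -0.0259 81 [ 0.  -0.8] 
est [-0.0288  0.0598  0.0042  0.0114] sd [0.0052 0.024  0.0031 0.0085]
plan mm [ 15.9  20.3  18.3  13.7   7.1   3.9   0.1  -3.9  -8.9 -15.2] frac [0.106 0.135 0.122 0.091 0.047] th [ 0.027  0.044  0.041  0.03   0.014  0.01   0.005 -0.001 -0.01  -0.023]
car [0.4112 0.0765 0.0584] 2.0 t 16.25 F [ 0.8 -0.4 -8.2]
[  26.    33.9   31.5   24.3   13.1    9.6    4.3   -2.1  -11.   -23.
  -31.2  -39.4  -47.3  -56.8  -68.2  -78.9  -88.2  -96.3 -105.2 -114.8] [ 0.173  0.226  0.21   0.162  0.087  0.064  0.029 -0.014 -0.073 -0.153] [ 0.06   0.088  0.083  0.065  0.036  0.034  0.028  0.018  0.002 -0.024
 -0.037 -0.05  -0.063 -0.082 -0.109 -0.134 -0.158 -0.179 -0.207 -0.241]
```

Request:
send_rows(moves=[{"slide": [0, 0.1, 0], "turn": 0, "gripper": 0}, {"slide": [0, 0.18, 0], "turn": 0, "gripper": 0}, {"slide": [0, 0.2, 0], "turn": 0, "gripper": 0}, {"slide": [0, 0.18, 0], "turn": 0, "gripper": 0}, {"slide": [0, 0.14, 0], "turn": 0, "gripper": 0}])

```text
time_s: 16.67
tcp_pos: [0.4108, 0.099, 0.0795]
eef_rot: [180.0, -0.0, -177.8]
contact_force: [0.9, 0.2, -8.6]
gripper_width: 0.0222
gripper_force: 54.9
```

```bash
python3 cyc.py -100 "15 27 30 27 21"; python3 pl.py -240 38
```

```text
pred [0.0589 0.0875 0.0042 0.0114]
top 0.0445 39 [-0.1  2.9] SKIP
side 0.1523 269 [0.8 0.2] 
top 0.0503 41 [-0.1  2.5] SKIP
est [0.1289 0.2235 0.0025 0.0225] sd [0.0151 0.0369 0.0031 0.0097]
plan mm [ -53.3  -78.6  -87.8  -93.3  -97.3 -108.5 -115.8 -120.2 -123.3 -124.8] frac [-0.355 -0.524 -0.585 -0.622 -0.648] th [-0.024 -0.08  -0.083 -0.077 -0.067 -0.083 -0.087 -0.084 -0.079 -0.071]
car [0.4101 0.0976 0.0583] 2.07 t 16.8167 F [ 0.4 -0.3 -8. ]
[ -39.   -59.7  -70.1  -79.6  -90.2 -103.  -113.2 -121.3 -129.7 -138.3
 -149.4 -158.  -164.7 -171.3 -177.8 -187.  -194.  -199.2 -204.1 -208.6] [-0.26  -0.398 -0.467 -0.531 -0.601 -0.687 -0.754 -0.809 -0.864 -0.922] [ 0.022 -0.02  -0.027 -0.032 -0.041 -0.057 -0.066 -0.069 -0.075 -0.083
 -0.1   -0.111 -0.118 -0.127 -0.139 -0.162 -0.181 -0.197 -0.217 -0.24 ]
```

```bash
cat > f2.py <<'E'
import bal;from bal import *
from scipy.optimize import minimize
from fit import D
D=D+[("9 15 16.5 15 12",.0335,.0719,.0328),("6 9 7.5 3 -4.5 -3.7 -7.4 -12.6 -18.2 -26.8",-.036,-.0405,-.0259),("15 27 30 27 21",.0445,.1523,.0503)]
def run(q,show=0):
    # top reading = g*theta+bt ; side = theta+bs
    bal.KAP,bal.W2,g=q
    S={.05:step(.05),DT:step(DT)}
    x=np.array([-.01,0,-.005,.012]);P=np.diag([.03,.1,.01,.01])**2;L=0
    def pr(dt,v):
        nonlocal x,P
        Ad,Bd=S[dt];F=np.eye(4);F[:2,:2]=Ad;x=F@x;x[:2]+=Bd*v
        P=F@P@F.T+np.diag([1e-6,4e-5*dt/.083,1e-8,1e-7])
    for r,*z in D:
        y0=0
        for k,v in enumerate(map(float,r.split())):
            if k%5==0:y0=0
            pr(DT,(v-y0)/1e3/DT);y0=v
        for k,m in enumerate(z):
            if m is not None:
                H=np.array([1,0,0,1.]) if k==1 else np.array([g,0,1,0.]);R_=(.006 if k==1 else .005)**2
                S_=H@P@H+R_;e=m-H@x;L+=e*e/S_+np.log(S_);K=P@H/S_;x=x+K*e;P=P-np.outer(K,H@P)
                if show:print(k,round(e,3),end=" ")
            pr(.05,0)
    if show:print();print(x.round(4),np.sqrt(np.diag(P)).round(4))
    return L,x,P
if __name__=="__main__":
    f=lambda q:run(q)[0]+((q[0]-4.9)/.7)**2+((q[1]-4.3)/1)**2
    r=minimize(f,[4.9,4.3,.6],method="Nelder-Mead");print(r.x,r.fun,f([4.9,4.34,1]))
    L,x,P=run(r.x,1);json.dump({"x":x.tolist(),"P":P.tolist()},open("kf.json","w"))
    for t in(-.1,-.2):
        pl=plan(x,t,n=30);print((pl[:10]*1e3).round(1),simulate(x[:2],pl[:10])[1].round(3))
E
python3 f2.py
```

```text
[6.05217242 2.99207839 0.42501058] -362.0086384873246 -94.18244486627523
0 -0.01 1 0.018 2 0.003 0 -0.003 1 -0.009 2 0.001 0 0.011 1 -0.025 2 0.001 0 0.001 1 -0.02 2 0.007 0 -0.01 1 0.001 2 0.003 0 0.003 1 -0.002 2 0.002 0 0.002 1 -0.013 2 0.006 0 0.004 1 -0.013 2 0.002 0 -0.001 1 -0.023 2 0.009 1 -0.059 2 -0.002 0 0.004 1 -0.019 2 0.005 0 -0.006 1 -0.01 2 0.003 0 0.003 1 -0.018 2 0.006 0 -0.02 1 0.019 2 -0.004 0 -0.002 1 0.024 2 -0.009 
[0.1411 0.2004 0.0014 0.0203] [0.007  0.0166 0.0016 0.0036]
[-29.2 -37.7 -41.4 -45.3 -49.5 -56.  -60.1 -63.4 -66.8 -70.1] [-0.015 -0.041 -0.038 -0.038 -0.04  -0.056 -0.058 -0.057 -0.058 -0.059]
[-22.1 -29.7 -33.9 -38.8 -45.5 -52.  -57.  -61.6 -66.5 -72.8] [ 0.027  0.006  0.005  0.001 -0.014 -0.028 -0.033 -0.035 -0.04  -0.054]
```

Request:
send_rows(moves=[{"slide": [0, -0.16, 0], "turn": 0, "gripper": 0}, {"slide": [0, -0.24, 0], "turn": 0, "gripper": 0}, {"slide": [0, -0.29, 0], "turn": 0, "gripper": 0}, {"slide": [0, -0.33, 0], "turn": 0, "gripper": 0}, {"slide": [0, -0.37, 0], "turn": 0, "gripper": 0}])

```text
time_s: 17.23
tcp_pos: [0.4129, 0.0427, 0.0797]
eef_rot: [180.0, 0.0, -178.0]
contact_force: [0.7, -0.6, -8.8]
gripper_width: 0.022
gripper_force: 54.9
```

```bash
sed -i 's/^KAP=.*/KAP=5.3; W2=3.8; C=.006\/.0112; DT=1\/12/' bal.py
sed -i 's/np.array(\[1,0,1,0.\]) if c=="top"/np.array([.43,0,1,0.]) if c=="top"/; s/r=.004\*\*2 if c=="top" else .012\*\*2/r=.005**2 if c=="top" else .006**2/; s/1e-7,4e-6\])/1e-8,1e-7])/; s/45 if c=="top"/30 if c=="top"/; s/abs(th-x\[0\])<.12/abs(th-x[0])<.2/; s/"top side top").split/"side top side").split/' cyc.py
python3 cyc.py -100 "-24 -36 -43.5 -49.5 -55.5"; python3 pl.py -180 32
```

```text
pred [-0.0299  0.3056  0.0014  0.0203]
side -0.0337 237 [1.3 0.2] 
top -0.0155 67 [-0.  -0.5] 
side -0.0064 239 [1.1 0.2] 
est [-0.0164  0.2213  0.0019  0.0214] sd [0.0065 0.025  0.0015 0.0036]
plan mm [ -0.7  -3.9  -7.7 -12.  -17.7 -24.  -28.2 -31.7 -35.5 -40. ] frac [-0.004 -0.026 -0.051 -0.08  -0.118] th [-0.002 -0.002 -0.004 -0.009 -0.022 -0.037 -0.043 -0.045 -0.05  -0.059]
car [0.4127 0.0426 0.0586] 2.02 t 17.3833 F [ 0.6 -0.3 -8.8]
[   6.     3.9   -0.5   -6.   -14.8  -21.5  -27.   -31.9  -37.8  -46.1
  -54.3  -60.2  -65.1  -70.6  -77.5  -86.1  -91.5  -95.7 -102.1 -116.3] [ 0.04   0.026 -0.003 -0.04  -0.099 -0.144 -0.18  -0.213 -0.252 -0.307] [ 0.033  0.038  0.033  0.022 -0.004 -0.018 -0.026 -0.031 -0.042 -0.066
 -0.09  -0.104 -0.114 -0.13  -0.156 -0.194 -0.218 -0.241 -0.281 -0.366]
```

Request:
send_rows(moves=[{"slide": [0, 0.035, 0], "turn": 0.01, "gripper": 0}, {"slide": [0, 0.045, 0], "turn": 0.02, "gripper": 0}, {"slide": [0, 0.025, 0], "turn": 0.03, "gripper": 0}, {"slide": [0, -0.01, 0], "turn": 0.035, "gripper": 0}, {"slide": [0, -0.055, 0], "turn": 0.04, "gripper": 0}])

```text
time_s: 17.8
tcp_pos: [0.413, 0.0347, 0.0795]
eef_rot: [-180.0, -0.0, 178.5]
contact_force: [-0.8, 0.5, -8.2]
gripper_width: 0.0218
gripper_force: 54.9
```

```bash
python3 cyc.py -150 "3 2.4 -2.9 -9.2 -17"; python3 pl.py -190 32
```

```text
pred [-0.0161  0.2394  0.0019  0.0214]
side 0.0288 238 [1.  0.3] 
top 0.0127 52 [-0.   0.6] 
side 0.0465 243 [0.8 0.2] 
est [0.0439 0.2695 0.0019 0.0203] sd [0.0065 0.0249 0.0015 0.0036]
plan mm [-11.9 -18.8 -24.1 -30.  -38.  -46.9 -52.9 -57.8 -63.1 -69.4] frac [-0.08  -0.125 -0.16  -0.2   -0.253] th [ 0.004 -0.007 -0.01  -0.016 -0.033 -0.055 -0.062 -0.065 -0.071 -0.085]
car [0.4126 0.0338 0.0584] -1.59 t 17.95 F [-0.3  0.  -8.6]
[  -8.7  -15.   -20.4  -26.9  -36.3  -45.3  -51.7  -57.3  -63.6  -71.9
  -81.3  -87.6  -92.7  -98.3 -104.9 -113.8 -119.2 -123.4 -129.5 -142.9] [-0.058 -0.1   -0.136 -0.179 -0.242 -0.302 -0.345 -0.382 -0.424 -0.48 ] [ 0.021  0.013  0.009  0.001 -0.022 -0.043 -0.051 -0.055 -0.064 -0.085
 -0.113 -0.126 -0.136 -0.151 -0.175 -0.215 -0.24  -0.264 -0.304 -0.387]
```

Request:
send_rows(moves=[{"slide": [0, -0.05, 0], "turn": 0.01, "gripper": 0}, {"slide": [0, -0.09, 0], "turn": 0.02, "gripper": 0}, {"slide": [0, -0.115, 0], "turn": 0.03, "gripper": 0}, {"slide": [0, -0.15, 0], "turn": 0.035, "gripper": 0}, {"slide": [0, -0.19, 0], "turn": 0.04, "gripper": 0}])

```text
time_s: 18.37
tcp_pos: [0.4123, 0.0059, 0.0796]
eef_rot: [180.0, 0.0, 174.8]
contact_force: [-0.3, 0.2, -8.0]
gripper_width: 0.0214
gripper_force: 54.9
```

```bash
python3 cyc.py -140 "-9.7 -17.9 -23.9 -30.2 -37.3"; python3 pl.py -155 32
```

```text
pred [-0.0283  0.307   0.0019  0.0203]
side -0.0217 234 [0.8 0.3] 
top 0.0103 53 [ 0. -0.] 
side 0.0027 222 [1.  0.4] 
est [0.0039 0.2548 0.0029 0.0188] sd [0.0065 0.0249 0.0015 0.0036]
plan mm [ -3.5  -8.1 -12.8 -18.3 -25.8 -33.7 -39.1 -43.6 -48.6 -54.7] frac [-0.023 -0.054 -0.086 -0.122 -0.172] th [ 0.006  0.003  0.    -0.007 -0.025 -0.044 -0.051 -0.054 -0.061 -0.075]
car [0.412  0.0055 0.0585] -5.2 t 18.5167 F [-0.3  0.1 -8.1]
[  -2.3   -6.6  -11.3  -16.9  -24.9  -32.6  -38.1  -42.8  -48.2  -55.2
  -63.2  -68.5  -72.9  -77.6  -83.2  -90.8  -95.4  -98.9 -104.1 -115.5] [-0.016 -0.044 -0.076 -0.113 -0.166 -0.217 -0.254 -0.285 -0.321 -0.368] [ 0.013  0.011  0.008  0.    -0.019 -0.037 -0.044 -0.047 -0.055 -0.073
 -0.096 -0.107 -0.116 -0.129 -0.149 -0.183 -0.204 -0.224 -0.258 -0.329]
```

Request:
send_rows(moves=[{"slide": [-0.02, 0.015, 0], "turn": 0.01, "gripper": 0}, {"slide": [-0.04, 0.01, 0], "turn": 0.02, "gripper": 0}, {"slide": [-0.06, -0.015, 0], "turn": 0.027, "gripper": 0}, {"slide": [-0.08, -0.055, 0], "turn": 0.027, "gripper": 0}, {"slide": [-0.1, -0.1, 0], "turn": 0.027, "gripper": 0}])

```text
time_s: 18.93
tcp_pos: [0.4262, -0.0102, 0.0795]
eef_rot: [-180.0, -0.0, 172.5]
contact_force: [-0.5, 0.7, -8.3]
gripper_width: 0.0216
gripper_force: 54.9
```

Request:
send_rows(moves=[{"slide": [0, -0.045, 0], "turn": 0, "gripper": 0}, {"slide": [0, -0.09, 0], "turn": 0, "gripper": 0}, {"slide": [0, -0.14, 0], "turn": 0, "gripper": 0}, {"slide": [0, -0.185, 0], "turn": 0, "gripper": 0}, {"slide": [0, -0.23, 0], "turn": 0, "gripper": 0}])

```text
time_s: 19.35
tcp_pos: [0.421, -0.045, 0.0796]
eef_rot: [-180.0, -0.0, 172.4]
contact_force: [-0.6, 0.5, -8.5]
gripper_width: 0.0217
gripper_force: 54.9
```

```bash
cat >> cyc.py <<'E'
e=np.radians(-7.62);d=p[:2]-[.4971,-.1553];print("in stand frame mm",(1e3*np.array([np.cos(e)*d[0]+np.sin(e)*d[1],-np.sin(e)*d[0]+np.cos(e)*d[1]])).round(1))
for T in(-60,-90):
    pl=plan(x,T/1e3,n=24,hold=3);print(T,(pl[:10]*1e3).round(1))
E
python3 cyc.py -110 "0 -2.9 -8.1 -14.1 -20.9 -6.75 -13.5 -21 -27.75 -34.5"
```

```text
pred [-0.0597  0.2753  0.0029  0.0188]
side -0.0761 209 [0.8 0.3] 
top -0.0049 63 [-0.   0.1] 
side -0.0528 207 [1.  0.5] 
est [-0.0541  0.174   0.0042  0.0165] sd [0.0065 0.0254 0.0015 0.0036]
plan mm [ 10.7  10.6   7.6   3.8  -1.9  -6.6 -10.2 -13.5 -17.3 -22.4] frac [ 0.071  0.071  0.051  0.026 -0.013] th [ 0.015  0.026  0.021  0.013 -0.004 -0.015 -0.021 -0.025 -0.032 -0.047]
car [ 0.4208 -0.0451  0.0585] -7.62 t 19.5 F [ 0.8 -0.1 -9. ]
in stand frame mm [-90.2  99.1]
-60 [  6.6   6.    3.4   0.5  -3.3  -7.4 -10.2 -12.5 -15.  -18.1]
-90 [  9.1   8.8   6.    2.5  -2.5  -6.9 -10.2 -13.1 -16.4 -20.6]
```

Request:
send_rows(moves=[{"slide": [0, 0.1, 0], "turn": 0, "gripper": 0}, {"slide": [0, 0.165, 0], "turn": 0, "gripper": 0}, {"slide": [0, 0.18, 0], "turn": 0, "gripper": 0}, {"slide": [0, 0.16, 0], "turn": 0, "gripper": 0}, {"slide": [0, 0.11, 0], "turn": 0, "gripper": 0}])

```text
time_s: 19.92
tcp_pos: [0.4238, -0.0273, 0.0796]
eef_rot: [180.0, 0.0, 172.6]
contact_force: [-0.1, 0.1, -8.3]
gripper_width: 0.0221
gripper_force: 54.9
```

Request:
send_rows(moves=[{"slide": [-0.02, -0.06, 0], "turn": 0, "gripper": 0}, {"slide": [-0.04, -0.125, 0], "turn": 0, "gripper": 0}, {"slide": [-0.06, -0.19, 0], "turn": 0, "gripper": 0}, {"slide": [-0.08, -0.26, 0], "turn": 0, "gripper": 0}, {"slide": [-0.1, -0.325, 0], "turn": 0, "gripper": 0}])

```text
time_s: 20.33
tcp_pos: [0.4316, -0.0797, 0.0795]
eef_rot: [-180.0, -0.0, 172.4]
contact_force: [0.6, 0.3, -8.1]
gripper_width: 0.0216
gripper_force: 54.9
```

```bash
python3 cyc.py -65 "15 24.75 27 24 16.5 -9 -18.75 -28.5 -39 -48.75"
```

```text
pred [-0.0412  0.3319  0.0042  0.0165]
side -0.0596 194 [0.9 0.4] 
top 0.0067 58 [-0.1  1.5] 
side -0.0293 208 [0.8 0.4] 
est [-0.0252  0.2415  0.0056  0.0141] sd [0.0065 0.0254 0.0015 0.0036]
plan mm [ -2.8  -6.5 -10.2 -14.1 -18.6 -24.8 -28.6 -31.5 -34.6 -37.8] frac [-0.019 -0.043 -0.068 -0.094 -0.124] th [-0.02  -0.021 -0.022 -0.024 -0.031 -0.046 -0.05  -0.051 -0.053 -0.057]
car [ 0.4317 -0.08    0.0584] -7.67 t 20.4833 F [-0.5 -0.3 -7.8]
in stand frame mm [-74.8  66. ]
-60 [ -3.2  -7.  -10.6 -14.4 -18.7 -24.9 -28.6 -31.4 -34.3 -37.4]
-90 [ -0.8  -4.2  -8.1 -12.4 -17.9 -24.4 -28.6 -32.1 -35.7 -40. ]
```

Request:
send_rows(moves=[{"slide": [0, 0.03, 0], "turn": 0, "gripper": 0}, {"slide": [0, 0.04, 0], "turn": 0, "gripper": 0}, {"slide": [0, 0.035, 0], "turn": 0, "gripper": 0}, {"slide": [0, 0.005, 0], "turn": 0, "gripper": 0}, {"slide": [0, -0.04, 0], "turn": 0, "gripper": 0}])

```text
time_s: 20.9
tcp_pos: [0.4313, -0.0837, 0.0796]
eef_rot: [180.0, 0.0, 172.5]
contact_force: [0.0, 0.8, -8.9]
gripper_width: 0.022
gripper_force: 54.9
```

Request:
send_rows(moves=[{"slide": [0, -0.06, 0], "turn": 0, "gripper": 0}, {"slide": [-0.02, -0.125, 0], "turn": 0, "gripper": 0}, {"slide": [-0.04, -0.2, 0], "turn": 0, "gripper": 0}, {"slide": [-0.06, -0.27, 0], "turn": 0, "gripper": 0}, {"slide": [-0.08, -0.34, 0], "turn": 0, "gripper": 0}])

```text
time_s: 21.32
tcp_pos: [0.4361, -0.1374, 0.0795]
eef_rot: [-180.0, -0.0, 172.4]
contact_force: [0.3, 0.6, -8.4]
gripper_width: 0.0218
gripper_force: 54.9
```

```bash
sed -i 's/-60,-90/0,20/' cyc.py; python3 cyc.py -10 "4.5 6 5.25 .75 -6 -9 -18.75 -30 -40.5 -51"
```

```text
pred [-0.1084  0.2919  0.0056  0.0141]
side -0.1358 184 [1.2 0.5] 
top -0.0431 72 [-0.1  1.8] 
side -0.122 185 [1.1 0.5] 
est [-0.1234  0.1238  0.0064  0.0138] sd [0.0065 0.0254 0.0015 0.0036]
plan mm [19.9 23.4 22.4 21.2 19.6 18.4 17.4 16.6 15.6 14.2] frac [0.133 0.156 0.149 0.141 0.131] th [-0.011  0.01   0.008  0.004 -0.001 -0.003 -0.005 -0.006 -0.008 -0.012]
car [ 0.4362 -0.1378  0.0585] -7.64 t 21.4667 F [-0.6 -0.4 -8.1]
in stand frame mm [-62.7   9.3]
0 [19.1 22.4 21.6 20.5 19.3 18.2 17.5 16.8 16.  15. ]
20 [17.5 20.6 19.9 19.2 18.8 17.9 17.5 17.2 16.9 16.8]
```

Request:
send_rows(moves=[{"slide": [0, 0.12, 0], "turn": 0, "gripper": 0}, {"slide": [0, 0.245, 0], "turn": 0, "gripper": 0}, {"slide": [0, 0.285, 0], "turn": 0, "gripper": 0}, {"slide": [0, 0.28, 0], "turn": 0, "gripper": 0}, {"slide": [0, 0.255, 0], "turn": 0, "gripper": 0}])

```text
time_s: 21.88
tcp_pos: [0.4414, -0.0978, 0.0796]
eef_rot: [180.0, 0.0, 172.5]
contact_force: [-0.4, 0.6, -8.3]
gripper_width: 0.0217
gripper_force: 54.9
```

Request:
send_rows(moves=[{"slide": [0, -0.045, 0], "turn": 0, "gripper": 0}, {"slide": [0, -0.1, 0], "turn": 0, "gripper": 0}, {"slide": [0, -0.16, 0], "turn": 0, "gripper": 0}, {"slide": [0, -0.215, 0], "turn": 0, "gripper": 0}, {"slide": [0, -0.26, 0], "turn": 0, "gripper": 0}])

```text
time_s: 22.3
tcp_pos: [0.4358, -0.1384, 0.0795]
eef_rot: [-180.0, -0.0, 172.4]
contact_force: [-0.8, -0.7, -8.0]
gripper_width: 0.0217
gripper_force: 54.9
```

```bash
python3 cyc.py -10 "18 36.75 42.75 42 38.25 -6.75 -15 -24 -32.25 -39"
```

```text
pred [-0.0394  0.2034  0.0064  0.0138]
side -0.0001 203 [0.6 0.3] 
top 0.0032 80 [-0.1  1.7] 
side 0.0197 200 [0.6 0.4] 
est [0.0187 0.2265 0.0062 0.0135] sd [0.0065 0.0254 0.0015 0.0036]
plan mm [-15.7 -21.9 -25.2 -28.1 -30.3 -36.1 -39.  -40.9 -42.4 -43.2] frac [-0.105 -0.146 -0.168 -0.187 -0.202] th [-0.044 -0.056 -0.054 -0.051 -0.046 -0.061 -0.062 -0.059 -0.056 -0.051]
car [ 0.4358 -0.1383  0.0584] -7.67 t 22.45 F [-0.  -0.1 -8.8]
in stand frame mm [-63.    8.7]
0 [-16.5 -22.8 -26.  -28.7 -30.6 -36.3 -39.  -40.7 -42.  -42.4]
20 [-18.2 -24.7 -27.7 -30.1 -31.1 -36.6 -39.  -40.3 -41.1 -40.7]
```

Request:
send_rows(moves=[{"slide": [-0.07, -0.07, 0], "turn": 0, "gripper": 0}, {"slide": [-0.16, -0.1, 0], "turn": 0, "gripper": 0}, {"slide": [-0.25, -0.115, 0], "turn": 0, "gripper": 0}, {"slide": [-0.34, -0.115, 0], "turn": 0, "gripper": 0}, {"slide": [-0.42, -0.115, 0.03], "turn": 0, "gripper": 0}])

```text
time_s: 22.87
tcp_pos: [0.498, -0.1626, 0.0756]
eef_rot: [180.0, 0.1, 172.4]
contact_force: [0.3, 0.2, -7.9]
gripper_width: 0.0215
gripper_force: 54.9
```

Request:
send_rows(moves=[{"slide": [0, 0, 0.06], "turn": 0, "gripper": 0}, {"slide": [0, 0, 0.12], "turn": 0, "gripper": 0}, {"slide": [0, 0.01, 0.18], "turn": 0, "gripper": 0}, {"slide": [0, 0.02, 0.24], "turn": 0, "gripper": 0}, {"slide": [0, 0.03, 0.27], "turn": 0, "gripper": 0}])

```text
time_s: 23.28
tcp_pos: [0.4957, -0.1576, 0.0328]
eef_rot: [-180.0, -0.1, 172.4]
contact_force: [-0.2, 0.3, -8.1]
gripper_width: 0.0219
gripper_force: 54.9
```

Run:
```python
from bal import *
o,p,y=shoot(["side","top"],.05)
for c,th,a,r,i in o:print(c,th,a)
print(p)
t=cv2.resize(cv2.imread("pics/last_top.png")[115:235,265:365],None,fx=4,fy=4,interpolation=3);s=cv2.resize(cv2.imread("pics/last_side.png")[130:250,215:315],None,fx=4,fy=4,interpolation=3)
cv2.imwrite("pics/v3.png",np.hstack([t,s]))
```

```text
side 0.138160809842326 190
top 0.10185049299778501 136
[ 0.49556595 -0.15734886  0.01153301]
```

View pics/v3.png

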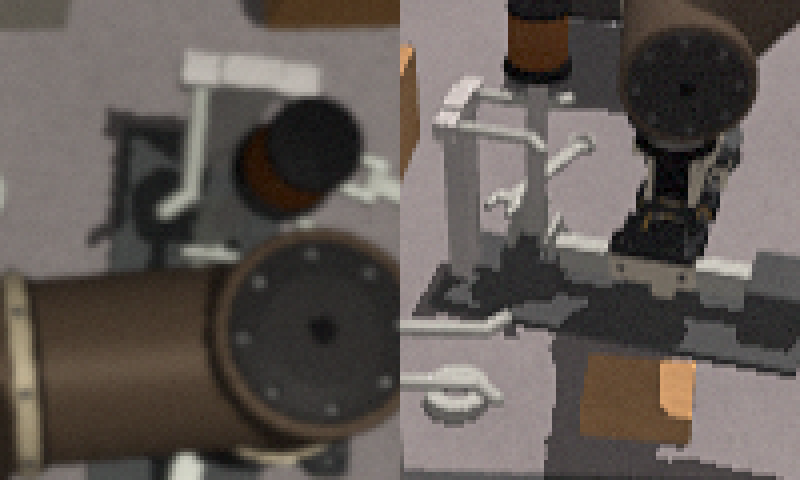

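Request:
send_rows(moves=[{"slide": [0, 0, 0.01], "turn": 0, "gripper": 0}, {"slide": [0, 0, 0.02], "turn": 0, "gripper": 0}, {"slide": [0, 0, 0.025], "turn": 0, "gripper": 0}, {"slide": [0, 0, 0.025], "turn": 0, "gripper": 0}, {"slide": [0, 0, 0.025], "turn": 0, "gripper": 0}])

```text
time_s: 23.8
tcp_pos: [0.4972, -0.1578, 0.0311]
eef_rot: [180.0, 0.0, 172.4]
contact_force: [-0.1, -0.2, -8.9]
gripper_width: 0.0216
gripper_force: 54.9
```

Request:
send_rows(moves=[{"slide": [0, 0, 0], "turn": 0, "gripper": 0.3}, {"slide": [0, 0, 0], "turn": 0, "gripper": 0.6}, {"slide": [0, 0, 0], "turn": 0, "gripper": 0.8}, {"slide": [0, 0, 0], "turn": 0, "gripper": 0.8}, {"slide": [0, 0, 0], "turn": 0, "gripper": 0.8}])

```text
time_s: 24.22
tcp_pos: [0.4976, -0.1578, 0.0313]
eef_rot: [180.0, 0.1, 172.5]
contact_force: [-0.3, 1.0, 0.4]
gripper_width: 0.0478
gripper_force: 0.0
```

Request:
send_rows(moves=[{"slide": [0, 0, 0], "turn": 0, "gripper": 0.8}, {"slide": [0, 0, 0], "turn": 0, "gripper": 0.8}, {"slide": [0, 0, 0], "turn": 0, "gripper": 0.8}, {"slide": [0, 0, 0], "turn": 0, "gripper": 0.8}, {"slide": [0, 0, 0], "turn": 0, "gripper": 0.8}])

```text
time_s: 24.63
tcp_pos: [0.497, -0.1578, 0.0308]
eef_rot: [-180.0, -0.0, 172.4]
contact_force: [-0.1, 1.0, -0.3]
gripper_width: 0.0697
gripper_force: 0.0
```

Released (dropped about 1 mm onto the plate); retreat straight up.

Request:
send_rows(moves=[{"slide": [0, 0, -0.1], "turn": 0, "gripper": 0.8}, {"slide": [0, 0, -0.25], "turn": 0, "gripper": 0.8}, {"slide": [0, 0, -0.4], "turn": 0, "gripper": 0.8}, {"slide": [0, 0, -0.6], "turn": 0, "gripper": 0.8}, {"slide": [0, 0, -0.8], "turn": 0, "gripper": 0.8}])

```text
time_s: 25.05
tcp_pos: [0.4964, -0.1578, 0.1516]
eef_rot: [-180.0, -0.1, 172.4]
contact_force: [1.7, 1.3, -0.9]
gripper_width: 0.0701
gripper_force: 0.0
```

Request:
send_rows(moves=[{"slide": [0.1, 0, 0], "turn": 0, "gripper": 0.8}, {"slide": [0.2, 0, 0], "turn": 0, "gripper": 0.8}, {"slide": [0.3, 0, 0], "turn": 0, "gripper": 0.8}, {"slide": [0.3, 0, 0], "turn": 0, "gripper": 0.8}, {"slide": [0.3, 0, 0], "turn": 0, "gripper": 0.8}])

```text
time_s: 25.47
tcp_pos: [0.4521, -0.1519, 0.1512]
eef_rot: [180.0, 0.0, 172.5]
contact_force: [0.5, -0.3, 0.7]
gripper_width: 0.07
gripper_force: 0.0
```

Run:
```python
from bal import *
from plant import order
p=np.array([.497,-.1578,.010]);yaw=np.radians(-7.6)
for c in("side","side"):
    i=cv2.cvtColor(optics.capture(c)["img"],cv2.COLOR_RGB2BGR);print(meas(c,i,p,yaw,.1))
    print(optics.look_for(c,"carrier")[:1])
print(order.close_job())
```

```text
(np.float64(0.14608363231759858), np.int32(186), array([0.20646796, 0.1692167 ]))
[{'location': [0.6005, -0.1548, 0.0608], 'p': 0.94}]
(np.float64(0.1482878887430573), np.int32(188), array([0.17686402, 0.14582494]))
[{'location': [0.6032, -0.158, 0.0639], 'p': 0.93}]
the job is handed in; nothing more can be done
None
```

The mast was balanced in the open, by my estimate for the required 5 s or more; the carrier is released flat and square on the empty stand, the mast at rest against a prong inside the fork. The job is handed in, and it returned no verdict.

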